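# Open the glue cabinet's sash to its mark

### The arm

A 6-joint arm with a two-finger parallel gripper is mounted at the origin on a cart in front of the work surface, level with it; the furniture and walls round the work are solid. World frame = base frame: x ahead of the robot, y to its left, z up, the work surface at z = 0. Lengths are in mm, angles in rad, forces in N, time in s.
With the tool pointing down it reaches from about 425 to 950 mm from the base axis. Payload 3.5 kg.
Tool frame: the origin (TCP) lies at the very end of the fingers, on their centre line; the grasp point (between the pads) lies 19 mm behind it; z points along the fingers, y is the direction in which the jaws open and shut (so a half turn about z gives the same grasp; the last joint's range is limited). The gripper opens to 85 mm and grips with 20 to 120 N. Pads are 22 mm wide; open, the fingers measure 114 mm over their backs; the gripper's body (76 mm by 85 mm) begins 54 mm behind the grasp point. The pads swing forward as they close: fully open they stand 13 mm farther back than shut.
Start: joints at [1.037, 0.286, 1.577, -0, 1.279, -0.15], TCP at [252.715, 625.893, 231.325] pointing down, gripper open.
Joint ranges: [-2.77, 2.77], [-0.9, 2.22], [0.21, 2.48], [-1.53, 4.67], [0.24, 2.81], [-2.84, 2.84]. Speed limits (rad/s): [2.79, 2.79, 3.14, 3.14, 3.14, 3.14].

### API

Orientations are given as a 3x3 rotation matrix whose columns are the frame's x, y, z axes.
In Python, from cell import * gives the robot as it stands. The module is installed in compiled form; this text tells all that it offers.
- The arm moves only by the tool jog_arm, never from a script. Its arguments are lists of equal length, an entry for each row: "dp": the shift along the world's x, y, z in cm, a list of three; "angular": the turn, a rotation vector about the world's x, y, z in rad, a list of three; "hand": the opening in per cent of the stroke, from 0 (shut) to 100 (fully open). A call has 1 to 12 rows; each row shifts and turns the commanded pose from where the row before left it; what a row does not reach is not made up. A row lasts 1/12 s, in which the tool goes at most 41.7 mm and 7.16 degrees, less where a joint would pass 70% of its speed; a pose out of reach is approached as far as the arm can. A call is refused whole if a number of a shift passes 4.17 or a number of a turn 0.125, either way. A call with a gripper value outside its range is refused whole. The fingers move at their own pace and stop on an object; the grip force is fixed at half the most. Time passes only in rows, so rows that do not move let the fingers close. It gives the time, the measured TCP pose, the force and the opening at its end, in the units of the state.
- observe(): the state, without advancing time (a new reading comes with each control period).
- snapshot(name): name is "scene" or "top" or "wrist"; returns the picture (420x560x3 uint8, red, green, blue); there is no depth.
- get_calibration(name): a dict with "fx", "fy", "cx", "cy" (pixels), "position" and "orientation" of the camera in the world. Camera axes: x right, y down, z forward; pixel columns grow to the right and rows downward; lengths in mm; the calibration is good to about 2 mm. A picture is of the moment at which its call begins: read the wrist's pose just before it. get_calibration takes no time and is no camera call; for the wrist camera it gives the pose at the moment of the call.
- close_job(): hands the job in, once; it reports no verdict.
Trained networks look in the newest picture that a camera, given by its name, has taken for a name from the list of things; names that differ only in an ending like _2 or _b are one class to them, and where a whole thing is asked for, a point or a joint stands for the part that bears it (a point fixed in the world has none). Each returns a list of dicts, best first, with "p" (0 to 1); they miss things now and then, are a little off and sometimes report something else, mostly with a low value. They report only what shows in the picture. A call takes as long as a camera call. They do not tell look-alikes from the thing itself.
- search_frame(query, camera): "centre" ([x, y, z] in mm, in world coordinates, good to about 4 mm: the middle of the surface that is visible of it).
- silhouettes(query, camera): "region" (420x560 bool, what is visible of it).
The state is a dict: "time_s": time; "joint_pos": joint angles; "qvel": joint speeds; "joint_efforts": joint torques, N m; "eef_pos": TCP position; "ee_rot": TCP orientation; "ft_force": force on the tool from outside, world axes, zero at the start; "torque": the same for the moment, N m; "opening": finger opening in mm.
Only numpy, scipy, OpenCV 4.12 (cv2) and the standard library are available. Lean on these libraries where they do the work, as an engineer would, in place of code of your own. Each camera call takes 0.05 s, during which the arm holds its last target.

### The job

Get the bench glue cabinet ready for work: first press the extractor fan's push button down, then slowly push the cabinet's sliding window up from beneath its ledge until the top of the ledge is level with the pointer on the left column, and leave it standing there. Do not grip the ledge or press on it from above, and leave the tools and tins where they are.

Things in the scene. Friction and masses are not known exactly. Their poses are not given: they have to be found in the camera images.
- hood: grey bench-top extraction cabinet, 200 deep (x) x 280 wide (y) x 460 mm high, fixed, its front facing the robot, turned up to 0.2 rad either way. Origin: centre of its underside; +x points into it (away from the robot), +y to its left, z up. Two columns, 28 mm wide, front faces at x = -100 mm, centred at y = +-130 mm, guide the window. The plinth under the window is 70 mm high, front face at x = -100 mm.
- sash (a joint): height of the sliding window above its closed position, m, 0 to 0.17, upward positive. A hidden counterweight balances it and a sliding friction of about 3 N keeps it wherever it is left; it takes about 3 to 5 N to push. It starts 0 to 30 mm open.
- ledge_line (a point): top of the ledge, middle of its front edge; 103 mm above the table with the window shut. To be brought level with the pointer. The ledge is a level shelf at the window's foot, 200 mm wide, 10 mm thick, 44 mm out from the columns' fronts; its front edge is a round nose of 5 mm radius, this point lies over the nose's centre. Its top bears a black rubber strip, not to be pressed. Axes as the hood's.
- ledge_under (a point): lowest point of the ledge's round nose, middle of its width, 10 mm under ledge_line: push up here from beneath, for instance with the fingers tilted forward. The ledge's underside is flat, level with this point within 1 mm; the space below it is empty down to the table and back to the plinth.
- mark (a point): the tip of the small dark steel height pointer (4 mm thick) clipped to the front of the cabinet's left column, pointing sideways to the window; 70 to 140 mm higher than the ledge's top with the window shut. It is fixed.
- fan_button (a joint): travel of the fan's push button, m, 0 released, 0.006 fully down; a spring returns it, about 5 N at full travel.
- fan_button_top (a point): centre of the top of the round black push button (32 mm across) on its grey housing, which stands alone on the table at the left front of the cabinet; it is pressed straight down. Any press beyond 4 mm starts the fan.
- wax_block: yellow wax block, 33 x 51 x 23 mm, on the table to the left in front of the cabinet; origin under its centre. To be left alone.
- awl_rose: awl with dark wooden handle, 24 x 135 x 24 mm, on the table to the right in front of the cabinet; origin under its centre. To be left alone.
- rivet_tin: round green tin, 70 mm across, 31 mm high, on the table left of the cabinet; origin under its centre. To be left alone.
- dye_tin: round brown tin, 72 mm across, 41 mm high, inside the cabinet behind the window; origin under its centre. To be left alone.
Mind the look-alikes: they are no part of the job. What is shaped like the part that bears fan_button but pink, purple or red is not meant.

How it is judged:
By the outcome, as a careful person would: the job done as asked, in the order asked, and still so for the second after the job is handed in, with the robot touching nothing.
It also fails if it takes over 51 s, if anything falls off the work surface, if the arm or the gripper's body presses on something with over 40 N, if the wrist force passes 120 N, or if a joint passes its speed limit or range.

## Working session

There is one attempt and no reset: what is moved stays moved. The work goes in short steps, Python scripts to look and compute and a tool call to move; the robot and the scene stay as the last step left them, time stands still between calls to the robot, and variables do not carry over. Pictures are saved under pics/ and viewed, and the job is handed in when it is done.

Besides the shell and the picture viewer there is one more tool, called by a JSON object that holds its "method" and its "body". jog_arm: Moves the arm, as the interface text tells. Its arguments: {"type":"object","properties":{"dp":{"type":"array"},"angular":{"type":"array"},"hand":{"type":"array"}},"required":["dp","angular","hand"]}

```bash
mkdir -p pics; cat > h.py <<'E'
from cell import *
import numpy as np, cv2
np.set_printoptions(precision=1,suppress=True)
def save(n,im,s=1): cv2.imwrite('pics/'+n+'.png',cv2.resize(im[:,:,::-1],None,fx=s,fy=s,interpolation=cv2.INTER_CUBIC))
def ray(c,u,v):
    R=np.array(c['orientation']);d=R@np.array([(u-c['cx'])/c['fx'],(v-c['cy'])/c['fy'],1]);return np.array(c['position']),d
def atz(c,u,v,z):
    p,d=ray(c,u,v);return p+d*(z-p[2])/d[2]
def proj(c,P):
    q=np.array(c['orientation']).T@(np.array(P)-np.array(c['position']));return np.array([c['fx']*q[0]/q[2]+c['cx'],c['fy']*q[1]/q[2]+c['cy']])
def tri(c1,a,c2,b):
    p,d=ray(c1,*a);q,e=ray(c2,*b);t,s=np.linalg.lstsq(np.c_[d,-e],q-p,rcond=None)[0];A=p+t*d;B=q+s*e;return (A+B)/2,np.linalg.norm(A-B)
E
python3 - <<'E'
from h import *
s=observe();print(s['time_s'],s['eef_pos'],np.array(s['ee_rot']))
for n in ['scene','top','wrist']:
    im=snapshot(n);save('a_'+n,im);c=get_calibration(n);print(n,c['fx'],c['position'],np.array(c['orientation']).tolist())
for n in ['scene','top']:
  for q in ['fan_button_top','fan_button','ledge_line','ledge_under','mark','hood','sash','wax_block','awl_rose','rivet_tin','dye_tin']:
    try: print(n,q,[(np.array(r['centre']),proj(get_calibration(n),r['centre']),round(r['p'],2)) for r in search_frame(q,n)])
    except Exception as e: print(n,q,e)
print(observe()['time_s'])
E
```

```text
0.0 [252.4 625.3 229.9] [[-0.9  0.4 -0. ]
 [ 0.4  0.9 -0. ]
 [ 0.  -0.  -1. ]]
scene 541.6875817518436 [  50.1 -662.3 1225.3] [[0.7725680108680937, -0.49562696712415494, 0.396853345762171], [-0.6348992930052945, -0.5966884159262296, 0.49078082892552394], [-0.006446419525182069, -0.6311234774263741, -0.7756555936216452]]
top 500.0549035033632 [ 416.7   31.  1328.3] [[0.022200590030078238, -0.9896525976593208, 0.14175637463082524], [-0.9996875217769493, -0.02360425104387033, -0.008227887707002227], [0.011488803496338884, -0.14152941488897788, -0.9898673810745588]]
wrist 342.2035082261525 [187.3 652.5 372.9] [[0.3737659581653988, 0.8906724111111196, 0.25884679755060713], [0.9275224106815668, -0.3585882325501847, -0.10543555927669036], [-0.001089128162871446, 0.27949442849909967, -0.9601466962073063]]
scene fan_button_top [(array([452.7, 290.6,  22. ]), array([163.4, 197.5]), 0.56), (array([521. , 365.6,  22.1]), array([169. , 171.4]), 0.47), (array([559. , 263. ,  21.3]), array([199.2, 185.4]), 0.45)]
scene fan_button [(array([468.7, 207.7,  22.8]), array([184.2, 212. ]), 0.67), (array(
[... 1305 characters left out ...]
ray([643.9, -61.1, 112.8]), array([308. , 190.4]), 0.69)]
top mark [(array([638.3,  64. , 216.5]), array([256.3, 183.2]), 0.64)]
top hood [(array([667.2, -69.3, 310.7]), array([319.4, 162.3]), 0.82)]
top sash [(array([641.2, -63. , 119.9]), array([308.9, 191. ]), 0.6), (array([ 423.3, -276.8,   19.3]), array([387. , 282.5]), 0.25)]
top wax_block [(array([460.4, 101.9,  22.2]), array([241.6, 264.8]), 0.6)]
top awl_rose [(array([ 423. , -274.6,   13.8]), array([385.7, 282.6]), 0.85), (array([642.9, -63.9, 110.2]), array([309., 191.]), 0.38)]
top rivet_tin [(array([636.7, 168.1,  29.6]), array([218.4, 196.8]), 0.58)]
top dye_tin [(array([643.7, -63.1, 112.7]), array([308.8, 190.5]), 0.36)]
1.25
```

View pics/a_scene.png

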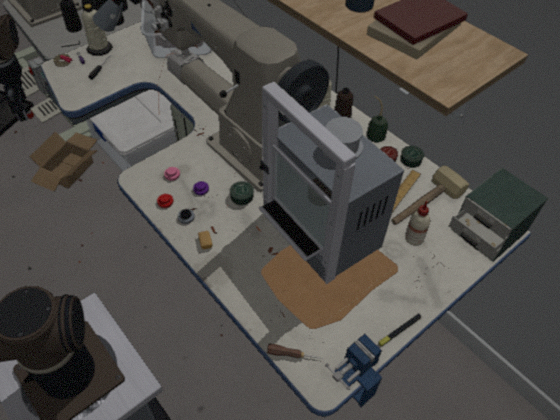

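View pics/a_top.png

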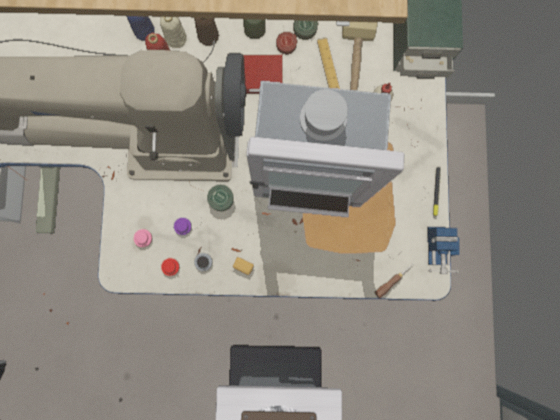

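View pics/a_wrist.png

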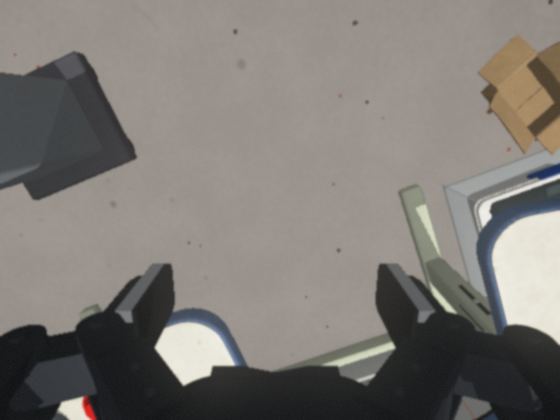

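```bash
python3 - <<'E'
import cv2
a=cv2.imread('pics/a_scene.png');cv2.imwrite('pics/b1.png',cv2.resize(a[150:260,150:350],None,fx=4,fy=4,interpolation=2))
a=cv2.imread('pics/a_top.png');cv2.imwrite('pics/b2.png',cv2.resize(a[150:290,130:330],None,fx=4,fy=4,interpolation=2))
E
```

```text
(no output)
```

View pics/b1.png

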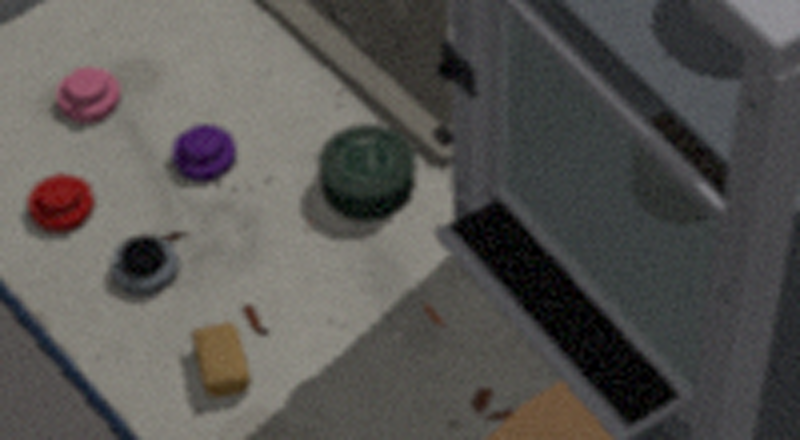

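View pics/b2.png

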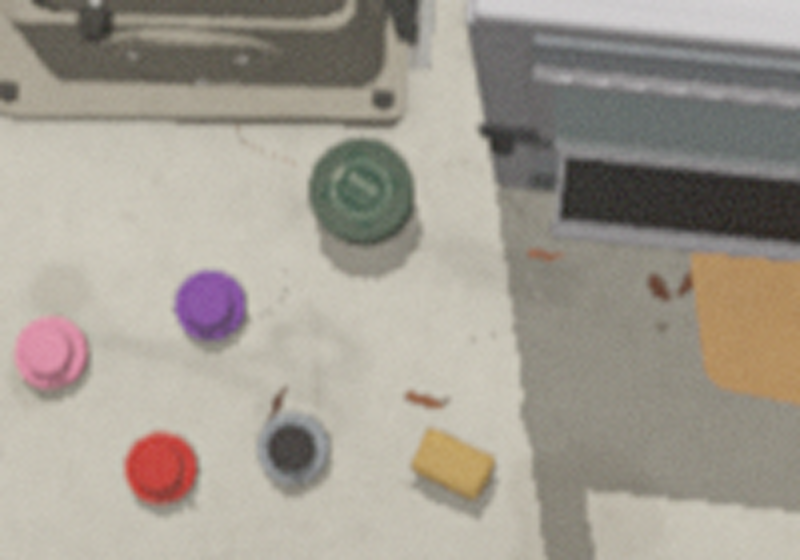

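Of the four button-shaped things in the scene image, pink is at (172,173), purple at (201,188), red at (165,200) and black on grey at (185,213). Only the last matches (black button, grey housing), and the crops confirm it. Next I'll triangulate the points I need.

```bash
python3 - <<'E'
from h import *
S=get_calibration('scene');T=get_calibration('top')
print('button',tri(S,(185.5,211.7),T,(203,262.2)))
a=cv2.imread('pics/a_scene.png');b=cv2.imread('pics/a_top.png')
cv2.imwrite('pics/c1.png',cv2.resize(a[150:270,250:350],None,fx=6,fy=5,interpolation=2))
cv2.imwrite('pics/c2.png',cv2.resize(b[165:225,245:365],None,fx=6,fy=6,interpolation=2))
E
```

```text
button (array([466.5, 199.7,  33.4]), np.float64(4.556468599537984))
```

View pics/c1.png

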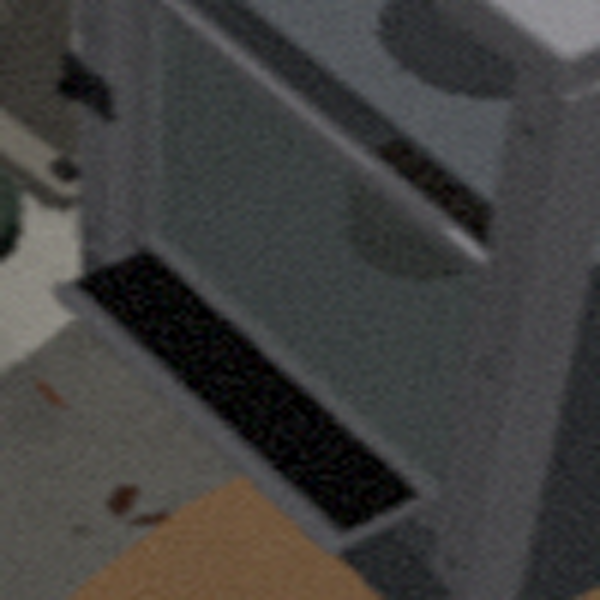

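View pics/c2.png

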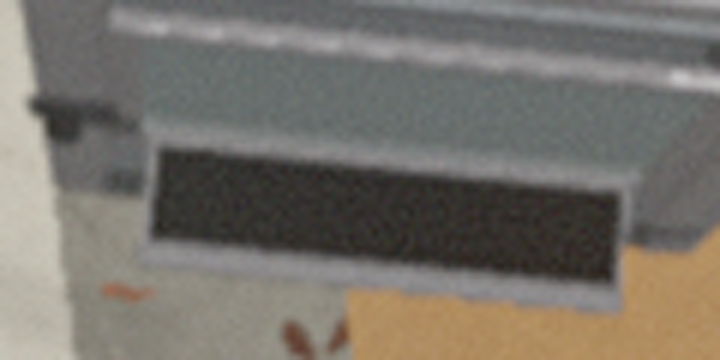

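```bash
python3 - <<'E'
from h import *
S=get_calibration('scene');T=get_calibration('top')
s=lambda u,v:(250+u/6,150+v/5); t=lambda u,v:(245+u/6,165+v/6)
for n,a,b in [('tip',(112,105),(137,114)),('sFL',(78,285),(155,240)),('sFR',(345,530),(614,283)),('sBR',(415,492),(620,190)),('sBL',(145,250),(160,148)),('eFL',(70,300),(142,255)),('eFR',(345,550),(618,305))]:
    P,g=tri(S,s(*a),T,t(*b));print(n,P,round(g,1))
E
```

```text
tip [636.3  37.8 220.2] 0.1
sFL [607.7  29.  106.2] 3.3
sFR [ 593.9 -160.2  107.3] 2.7
sBR [ 632.2 -162.3  107.1] 1.2
sBL [645.9  28.  106.5] 2.5
eFL [605.   33.6  90.7] 6.2
eFR [ 587.9 -164.3   99.2] 7.2
```

{"method": "jog_arm", "body": {"dp": [[1.8,-3.5,-0.9],[1.8,-3.5,-0.9],[1.8,-3.5,-0.9],[1.8,-3.5,-0.9],[1.8,-3.5,-0.9],[1.8,-3.5,-0.9],[1.8,-3.5,-0.9],[1.8,-3.5,-0.9],[1.8,-3.5,-0.9],[1.8,-3.5,-0.9],[1.8,-3.5,-0.9],[1.8,-3.5,-0.9]], "angular": [[0,0,0.026],[0,0,0.026],[0,0,0.026],[0,0,0.026],[0,0,0.026],[0,0,0.026],[0,0,0.026],[0,0,0.026],[0,0,0.026],[0,0,0.026],[0,0,0.026],[0,0,0.026]], "hand": [0,0,0,0,0,0,0,0,0,0,0,0]}}

```text
time_s: 2.25
eef_pos: [469.4, 204.2, 123.4]
ee_rot: [[-0.998, 0.07, 0.001], [0.07, 0.998, 0.0], [-0.001, 0.0, -1.0]]
ft_force: [0.6, 1.3, -0.2]
opening: 0.0
```

{"method": "jog_arm", "body": {"dp": [[0,0,0],[0,0,0],[0,0,0]], "angular": [[0,0,0],[0,0,0],[0,0,0]], "hand": [0,0,0]}}

```text
time_s: 2.5
eef_pos: [468.7, 206.1, 123.5]
ee_rot: [[-0.997, 0.073, -0.0], [0.073, 0.997, 0.0], [0.0, 0.0, -1.0]]
ft_force: [0.6, 0.3, 0.4]
opening: 0.2
```

```bash
python3 - <<'E'
from h import *
s=observe();print(s['time_s'],s['eef_pos'],np.array(s['ee_rot']),s['opening'],s['ft_force'])
c=get_calibration('wrist');im=snapshot('wrist');save('d_w',im)
print(np.array(c['position']),c['fx'])
print([(np.array(r['centre']),proj(c,r['centre']),r['p']) for r in search_frame('fan_button','wrist')])
for z in (22,27,33):print(proj(c,[466,204,z]))
E
```

```text
2.5 [468.7 206.1 123.5] [[-1.   0.1 -0. ]
 [ 0.1  1.   0. ]
 [ 0.   0.  -1. ]] 0.21905161363510822 [0.6 0.3 0.4]
[398.4 211.3 266.2] 342.2035082261525
[(array([468.7, 209.2,  24.2]), array([278.2, 205.4]), 0.8), (array([547.2, 261.4,  13.4]), array([347.5, 288.2]), 0.78), (array([523.8, 366.1,  19.8]), array([482.3, 257.1]), 0.72), (array([446.6, 288.6,  25.7]), array([387.7, 168.4]), 0.59)]
[270.9 201.6]
[270.9 203.4]
[270.8 205.7]
```

View pics/d_w.png

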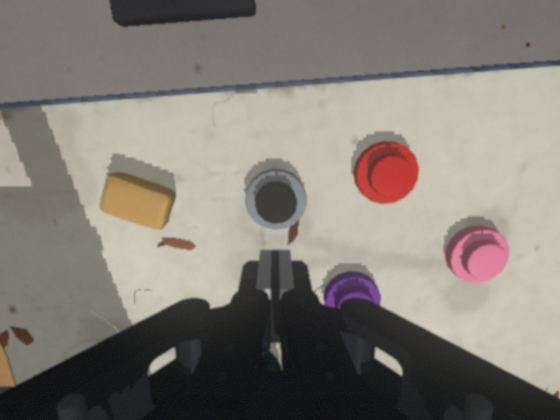

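The black button in its grey housing shows at (275,203) in the wrist view.

```bash
python3 - <<'E'
from h import *
S=get_calibration('scene');T=get_calibration('top');W=get_calibration('wrist')
print(tri(W,(275.5,203),T,(203,262.2)),tri(W,(275.5,203),S,(185.5,211.7)))
for z in (22,27,33):print(atz(W,275.5,203,z),atz(T,203,262.2,z),atz(S,185.5,211.7,z))
E
```

```text
(array([466.6, 205.6,  17.9]), np.float64(6.234813840984069)) (array([470.4, 208. ,  20. ]), np.float64(5.198016100535199))
[467.2 208.3  22. ] [464.9 202.3  22. ] [472.5 206.9  22. ]
[465.8 208.3  27. ] [464.7 201.7  27. ] [470.7 203.3  27. ]
[464.1 208.4  33. ] [464.5 200.9  33. ] [468.6 198.9  33. ]
```

{"method": "jog_arm", "body": {"dp": [[-0.1,0,-2],[0,0,-2],[0,0,-2],[0,0,-1.6],[0,0,-0.5],[0,0,0]], "angular": [[0,0,0],[0,0,0],[0,0,0],[0,0,0],[0,0,0],[0,0,0]], "hand": [0,0,0,0,0,0]}}

```text
time_s: 3.1
eef_pos: [466.1, 206.9, 41.1]
ee_rot: [[-0.998, 0.07, -0.003], [0.07, 0.998, -0.001], [0.003, -0.001, -1.0]]
ft_force: [-0.1, -0.2, 0.2]
opening: 0.2
```

{"method": "jog_arm", "body": {"dp": [[0,0,-0.3],[0,0,-0.3],[0,0,0]], "angular": [[0,0,0],[0,0,0],[0,0,0]], "hand": [0,0,0]}}

```text
time_s: 3.35
eef_pos: [468.1, 206.3, 37.0]
ee_rot: [[-0.997, 0.071, 0.001], [0.071, 0.997, 0.0], [-0.001, 0.0, -1.0]]
ft_force: [-0.1, -0.3, 0.6]
opening: -0.1
```

{"method": "jog_arm", "body": {"dp": [[0,0,-0.2],[0,0,-0.2],[0,0,0]], "angular": [[0,0,0],[0,0,0],[0,0,0]], "hand": [0,0,0]}}

```text
time_s: 3.6
eef_pos: [467.7, 205.8, 32.3]
ee_rot: [[-0.997, 0.072, -0.0], [0.072, 0.997, -0.0], [0.0, -0.0, -1.0]]
ft_force: [-0.6, -0.4, -0.7]
opening: -0.1
```

{"method": "jog_arm", "body": {"dp": [[0,0,-0.2],[0,0,-0.2],[0,0,0]], "angular": [[0,0,0],[0,0,0],[0,0,0]], "hand": [0,0,0]}}

```text
time_s: 3.85
eef_pos: [467.4, 205.7, 27.9]
ee_rot: [[-0.997, 0.072, -0.001], [0.072, 0.997, -0.0], [0.001, -0.0, -1.0]]
ft_force: [-0.1, -0.6, -0.4]
opening: 0.0
```

{"method": "jog_arm", "body": {"dp": [[0,0,-0.2],[0,0,0]], "angular": [[0,0,0],[0,0,0]], "hand": [0,0]}}

```text
time_s: 4.02
eef_pos: [467.5, 205.8, 25.9]
ee_rot: [[-0.997, 0.072, -0.001], [0.072, 0.997, -0.0], [0.001, -0.0, -1.0]]
ft_force: [-0.5, 0.7, -0.0]
opening: -0.2
```

{"method": "jog_arm", "body": {"dp": [[0,0,-0.2],[0,0,0]], "angular": [[0,0,0],[0,0,0]], "hand": [0,0]}}

```text
time_s: 4.18
eef_pos: [467.5, 205.8, 24.0]
ee_rot: [[-0.997, 0.072, -0.001], [0.072, 0.997, -0.0], [0.0, -0.0, -1.0]]
ft_force: [-0.1, -0.6, -0.6]
opening: 0.2
```

{"method": "jog_arm", "body": {"dp": [[0,0,-0.2],[0,0,0]], "angular": [[0,0,0],[0,0,0]], "hand": [0,0]}}

```text
time_s: 4.35
eef_pos: [467.8, 205.9, 22.2]
ee_rot: [[-0.997, 0.072, 0.0], [0.072, 0.997, 0.0], [-0.0, 0.0, -1.0]]
ft_force: [-0.8, -0.6, 1.0]
opening: -0.2
```

{"method": "jog_arm", "body": {"dp": [[0,0,-0.2],[0,0,0]], "angular": [[0,0,0],[0,0,0]], "hand": [0,0]}}

```text
time_s: 4.52
eef_pos: [467.9, 205.9, 20.4]
ee_rot: [[-0.997, 0.072, 0.0], [0.072, 0.997, 0.0], [-0.0, 0.0, -1.0]]
ft_force: [-0.7, 0.5, 2.5]
opening: 0.1
```

{"method": "jog_arm", "body": {"dp": [[0,0,-0.2],[0,0,0]], "angular": [[0,0,0],[0,0,0]], "hand": [0,0]}}

```text
time_s: 4.68
eef_pos: [467.9, 206.0, 18.4]
ee_rot: [[-0.997, 0.072, 0.0], [0.072, 0.997, 0.0], [-0.0, 0.0, -1.0]]
ft_force: [-1.1, -0.2, 3.3]
opening: 0.1
```

{"method": "jog_arm", "body": {"dp": [[0,0,-0.15],[0,0,0]], "angular": [[0,0,0],[0,0,0]], "hand": [0,0]}}

```text
time_s: 4.85
eef_pos: [468.0, 206.0, 17.0]
ee_rot: [[-0.997, 0.072, 0.001], [0.072, 0.997, 0.0], [-0.0, 0.0, -1.0]]
ft_force: [-0.7, 0.1, 4.6]
opening: -0.3
```

{"method": "jog_arm", "body": {"dp": [[0,0,-0.1],[0,0,0]], "angular": [[0,0,0],[0,0,0]], "hand": [0,0]}}

```text
time_s: 5.02
eef_pos: [468.0, 206.0, 16.1]
ee_rot: [[-0.997, 0.072, 0.0], [0.072, 0.997, 0.0], [-0.0, 0.0, -1.0]]
ft_force: [-1.6, 0.1, 4.1]
opening: -0.2
```

```bash
python3 - <<'E'
from h import *
s=observe();print(s['time_s'],s['eef_pos'],s['ft_force']);im=snapshot('scene');save('e_s',im[150:260,130:290],5)
E
```

```text
5.0167 [468.  206.   16.1] [-1.6  0.1  4.1]
```

View pics/e_s.png

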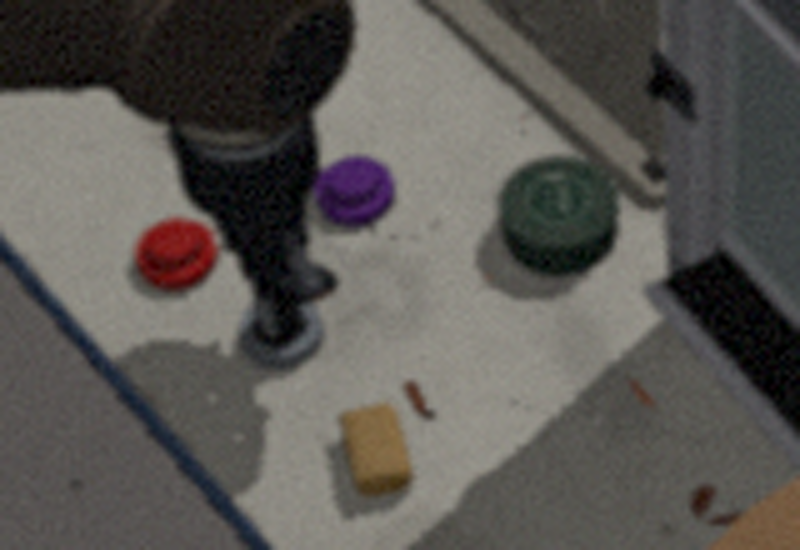

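{"method": "jog_arm", "body": {"dp": [[0,0,-0.1],[0,0,0],[0,0,0]], "angular": [[0,0,0],[0,0,0],[0,0,0]], "hand": [0,0,0]}}

```text
time_s: 5.32
eef_pos: [468.0, 206.0, 15.9]
ee_rot: [[-0.997, 0.072, -0.0], [0.072, 0.997, -0.0], [0.0, -0.0, -1.0]]
ft_force: [-3.1, -1.4, 10.2]
opening: 0.2
```

{"method": "jog_arm", "body": {"dp": [[0,0,-0.1],[0,0,0],[0,0,0]], "angular": [[0,0,0],[0,0,0],[0,0,0]], "hand": [0,0,0]}}

```text
time_s: 5.57
eef_pos: [468.1, 206.0, 15.8]
ee_rot: [[-0.997, 0.071, -0.001], [0.071, 0.997, -0.0], [0.001, -0.001, -1.0]]
ft_force: [-5.9, -1.5, 16.8]
opening: -0.2
```

{"method": "jog_arm", "body": {"dp": [[0,0,2],[0,0,4],[0,0,4],[0,0,2],[0.9,-3.3,0],[0.9,-3.3,0],[0.9,-3.3,0],[0.9,-3.3,0],[0.9,-3.3,0],[0.9,-3.3,0],[0.9,-3.3,0],[0.9,-3.3,0]], "angular": [[0,0,0],[0,0,0],[0,0,0],[0,0,0],[-0.0087,-0.119,0],[-0.0087,-0.119,0],[-0.0087,-0.119,0],[-0.0087,-0.119,0],[-0.0087,-0.119,0],[-0.0087,-0.119,0],[-0.0087,-0.119,0],[-0.0087,-0.119,0]], "hand": [0,0,0,0,0,0,0,0,0,0,0,0]}}

```text
time_s: 6.57
eef_pos: [522.7, 12.6, 131.2]
ee_rot: [[-0.749, 0.044, 0.661], [0.052, 0.999, -0.008], [-0.66, 0.028, -0.751]]
ft_force: [0.2, 0.7, -0.0]
opening: 0.3
```

{"method": "jog_arm", "body": {"dp": [[0,0,0],[0,0,0],[0,0,0]], "angular": [[0,0,0],[0,0,0],[0,0,0]], "hand": [0,0,0]}}

```text
time_s: 6.82
eef_pos: [523.7, 14.1, 132.3]
ee_rot: [[-0.75, 0.042, 0.66], [0.05, 0.999, -0.006], [-0.659, 0.028, -0.752]]
ft_force: [-0.1, 0.8, -0.5]
opening: -0.3
```

```bash
python3 - <<'E'
from h import *
s=observe();print(s['time_s'],s['eef_pos'],s['ft_force'],np.array(s['joint_pos']).round(3))
print(np.array(get_calibration('wrist')['position']))
for n in ['wrist','scene']: save('f_'+n,snapshot(n),1.4)
E
```

```text
6.8167 [523.7  14.1 132.3] [-0.1  0.8 -0.5] [-0.2 -0.2  2.4  0.6  0.3 -2.3]
[376.9  18.6 192.4]
```

View pics/f_wrist.png

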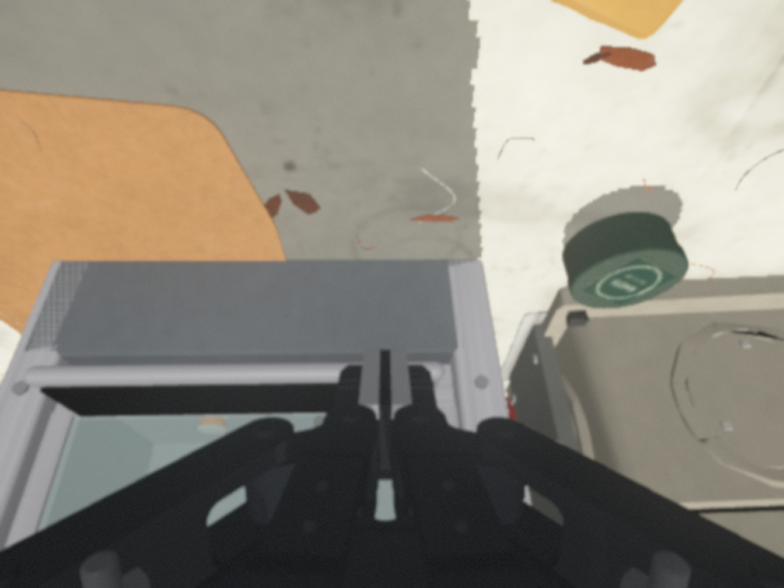

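View pics/f_scene.png

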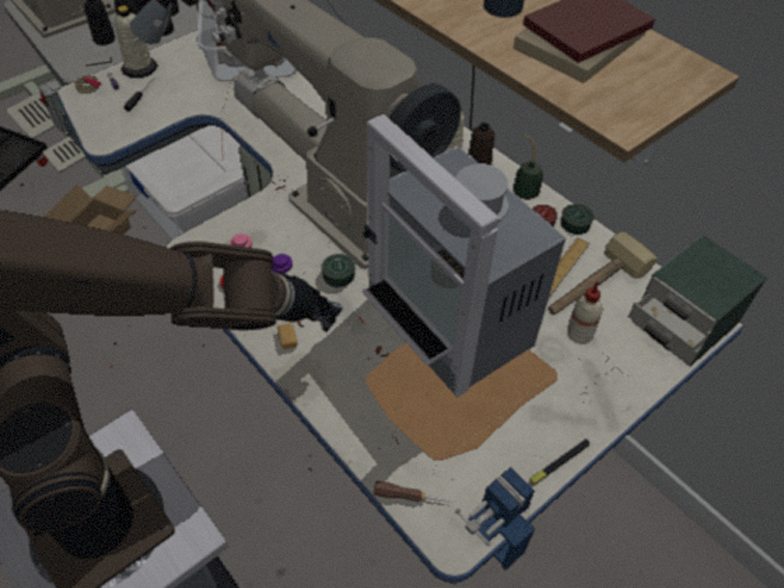

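{"method": "jog_arm", "body": {"dp": [[0.7,-1.8,0],[0.7,-1.8,0],[0.7,-1.8,0],[0.7,-1.8,0],[0,0,0],[0,0,0]], "angular": [[-0.007,0,-0.007],[-0.007,0,-0.007],[-0.007,0,-0.007],[-0.007,0,-0.007],[0,0,0],[0,0,0]], "hand": [0,0,0,0,0,0]}}

```text
time_s: 7.42
eef_pos: [552.2, -58.1, 132.7]
ee_rot: [[-0.748, 0.07, 0.66], [0.053, 0.998, -0.046], [-0.661, 0.001, -0.75]]
ft_force: [-0.2, 0.1, -0.2]
opening: 0.0
```

```bash
python3 - <<'E'
from h import *
np.set_printoptions(precision=3,suppress=True)
s=observe();print(s['time_s'],s['eef_pos'],s['joint_pos'])
E
```

```text
7.4167 [552.194 -58.118 132.744] [-0.381 -0.159  2.368  0.73   0.309 -2.513]
```

{"method": "jog_arm", "body": {"dp": [[0.2,0,-1.5],[0.2,0,-1.5],[0.2,0,-1.5],[0.2,0,-1.5],[0.2,0,-1],[0,0,0],[0,0,0]], "angular": [[0,0,0],[0,0,0],[0,0,0],[0,0,0],[0,0,0],[0,0,0],[0,0,0]], "hand": [0,0,0,0,0,0,0]}}

```text
time_s: 8.0
eef_pos: [561.0, -59.4, 78.4]
ee_rot: [[-0.762, 0.065, 0.645], [0.054, 0.998, -0.037], [-0.646, 0.007, -0.764]]
ft_force: [-0.2, -0.1, 0.0]
opening: -0.2
```

```bash
python3 - <<'E'
from h import *
np.set_printoptions(precision=3,suppress=True)
s=observe();print(s['time_s'],s['eef_pos'],s['joint_pos'])
c=get_calibration('wrist');print(c['position']);save('g_w',snapshot('wrist'),1.4)
E
```

```text
8.0 [560.96  -59.365  78.426] [-0.377 -0.011  2.355  1.042  0.238 -2.838]
[415.569 -50.207 141.233]
```

View pics/g_w.png

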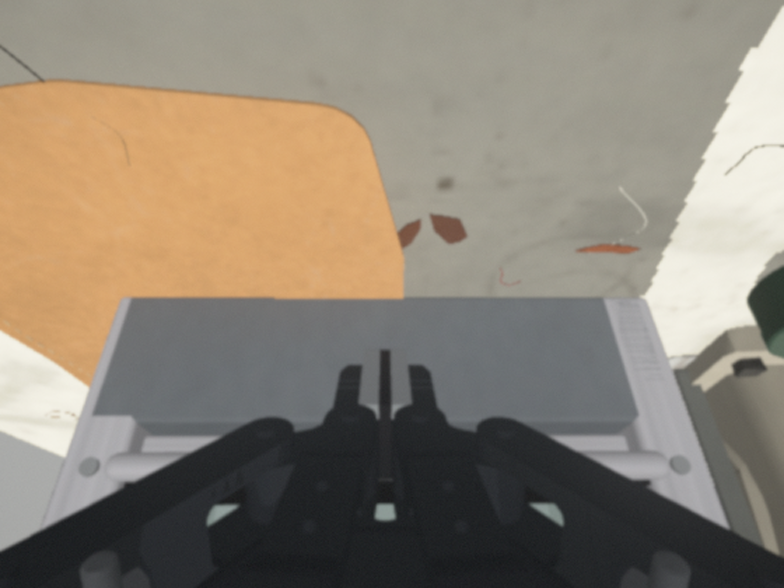

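{"method": "jog_arm", "body": {"dp": [[-0.8,0,1.5],[-0.8,0,1.5],[-0.8,0,1.5],[-0.8,0,1.5],[-0.8,0,1.5],[-0.8,0,1.5],[0,0,0],[0,0,0]], "angular": [[0.008,0.117,0],[0.008,0.117,0],[0.008,0.117,0],[0.008,0.117,0],[0.008,0.117,0],[0.008,0.117,0],[0,0,0],[0,0,0]], "hand": [0,0,0,0,0,0,0,0]}}

```text
time_s: 8.72
eef_pos: [533.4, -50.4, 145.7]
ee_rot: [[-0.974, 0.054, 0.219], [0.063, 0.997, 0.032], [-0.217, 0.045, -0.975]]
ft_force: [-0.8, 0.6, -1.0]
opening: 0.2
```

```bash
python3 - <<'E'
from h import *
np.set_printoptions(precision=3,suppress=True)
s=observe();print(s['time_s'],s['eef_pos'],s['joint_pos'])
E
```

```text
8.7167 [533.4   -50.444 145.671] [-0.332 -0.045  2.119  0.134  0.873 -1.92 ]
```

{"method": "jog_arm", "body": {"dp": [[-0.5,0,0.5],[-0.5,0,0.5],[0,0,0],[0,0,0],[0,0,0],[0,0,0],[0,0,0],[0,0,0],[0,0,0],[0,0,0],[0,0,0],[0,0,0]], "angular": [[-0.018,0.11,0],[-0.018,0.11,0],[0,0,-0.124],[0,0,-0.124],[0,0,-0.124],[0,0,-0.124],[0,0,-0.124],[0,0,-0.124],[0,0,-0.124],[0,0,-0.124],[0,0,-0.124],[0,0,-0.124]], "hand": [0,0,0,0,0,0,0,0,0,0,0,0]}}

```text
time_s: 9.72
eef_pos: [519.8, -49.4, 151.0]
ee_rot: [[-0.262, 0.965, -0.005], [0.965, 0.262, 0.006], [0.007, -0.003, -1.0]]
ft_force: [0.3, -0.6, -0.4]
opening: -0.1
```

{"method": "jog_arm", "body": {"dp": [[0,0,0],[0,0,0],[0,0,0],[0,0,0],[0,0,0],[0,0,0],[0,0,0],[0,0,0],[0,0,0],[0,0,0],[0,0,0],[0,0,0]], "angular": [[0,0,-0.124],[0,0,-0.124],[0,0,-0.124],[0,0,-0.124],[0,0,-0.124],[0,0,-0.124],[0,0,-0.124],[0,0,-0.124],[0,0,-0.124],[0,0,-0.124],[0,0,-0.124],[0,0,-0.124]], "hand": [0,0,0,0,0,0,0,0,0,0,0,0]}}

```text
time_s: 10.72
eef_pos: [519.8, -49.4, 151.1]
ee_rot: [[0.94, 0.341, 0.003], [0.34, -0.94, 0.005], [0.004, -0.004, -1.0]]
ft_force: [0.3, 0.1, 0.2]
opening: -0.2
```

{"method": "jog_arm", "body": {"dp": [[0,0,0],[0,0,0],[0,0,0],[0,0,0],[0,0,0]], "angular": [[0,0,-0.124],[0,0,-0.124],[0,0,-0.1],[0,0,0],[0,0,0]], "hand": [0,0,0,0,0]}}

```text
time_s: 11.13
eef_pos: [520.2, -49.6, 151.7]
ee_rot: [[1.0, 0.008, 0.004], [0.008, -1.0, 0.003], [0.004, -0.003, -1.0]]
ft_force: [1.1, 0.2, 0.2]
opening: -0.2
```

```bash
python3 - <<'E'
from h import *
np.set_printoptions(precision=3,suppress=True)
s=observe();print(s['time_s'],s['eef_pos'],s['joint_pos'])
c=get_calibration('wrist');print(c['position']);save('h_w',snapshot('wrist'),1.4)
E
```

```text
11.1333 [520.16  -49.584 151.713] [-0.291  0.03   2.02   0.004  1.089  1.27 ]
[592.069 -49.376 294.641]
```

View pics/h_w.png

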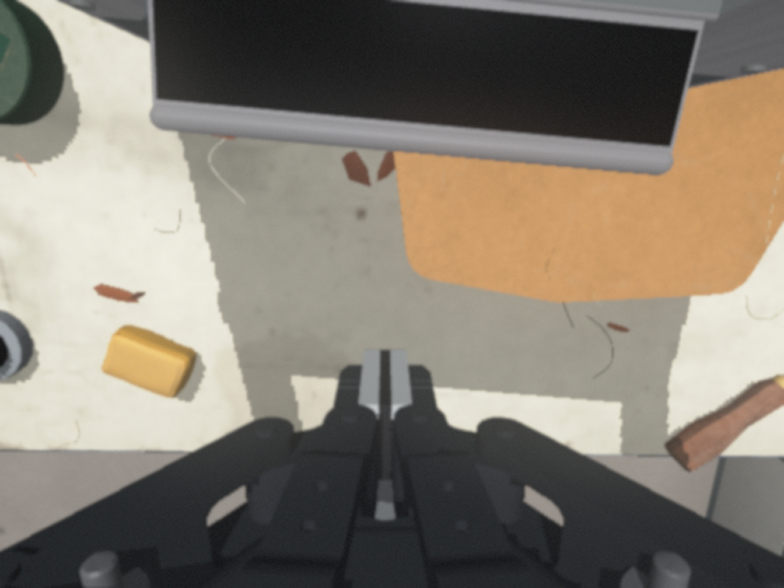

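```bash
python3 - <<'E'
from h import *
c=get_calibration('wrist')
for z in (100,105,110):
    A=atz(c,152/1.4,127/1.4,z);B=atz(c,670/1.4,174/1.4,z);print(A,B,np.linalg.norm(A-B),np.arctan2(A[0]-B[0],A[1]-B[1]))
E
```

```text
[599.8  41.3 100. ] [ 583.9 -161.7  100. ] 203.64891970350496 0.07850971685781577
[599.6  39.  105. ] [ 584.1 -158.8  105. ] 198.4278171573963 0.0785097168578156
[599.4  36.7 110. ] [ 584.3 -155.9  110. ] 193.20671461128765 0.07850971685781541
```

{"method": "jog_arm", "body": {"dp": [[0.6,-0.2,-1.4],[0.6,-0.2,-1.4],[0.6,-0.2,-1.4],[0.6,-0.2,-1.4],[0.6,-0.2,-1.4],[0.6,-0.2,-1.4],[0,0,0],[0,0,0]], "angular": [[-0.01,-0.123,-0.014],[-0.01,-0.123,-0.014],[-0.01,-0.123,-0.014],[-0.01,-0.123,-0.014],[-0.01,-0.123,-0.014],[-0.01,-0.123,-0.014],[0,0,0],[0,0,0]], "hand": [0,0,0,0,0,0,0,0]}}

```text
time_s: 11.85
eef_pos: [552.1, -56.4, 84.9]
ee_rot: [[0.812, -0.054, 0.581], [-0.041, -0.999, -0.036], [0.582, 0.006, -0.813]]
ft_force: [0.3, -0.8, 0.3]
opening: 0.4
```

```bash
python3 - <<'E'
from h import *
np.set_printoptions(precision=3,suppress=True)
s=observe();print(s['time_s'],s['eef_pos'],s['joint_pos'])
c=get_calibration('wrist');print(c['position']);save('i_w',snapshot('wrist'),1.4);save('i_s',snapshot('scene')[150:300,150:370],3.5)
E
```

```text
11.85 [552.143 -56.365  84.871] [-0.364 -0.039  2.335  0.626  0.3    0.708]
[528.338 -54.135 242.511]
```

View pics/i_w.png

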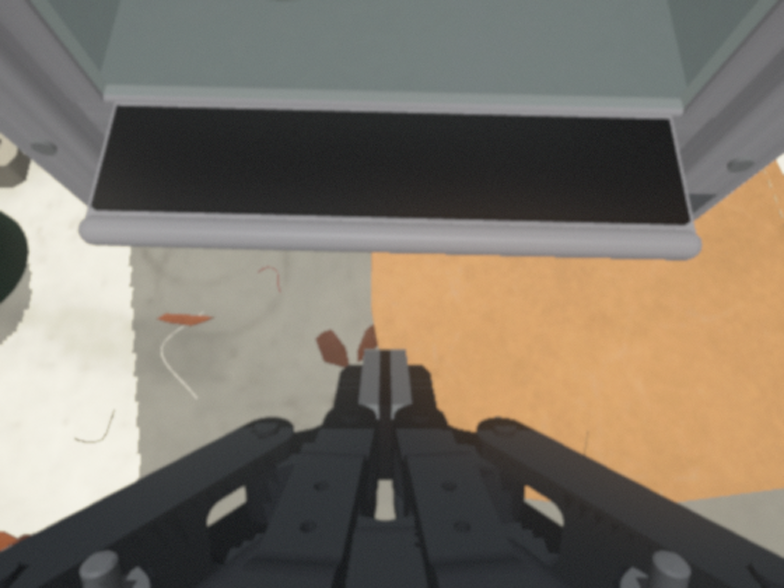

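View pics/i_s.png

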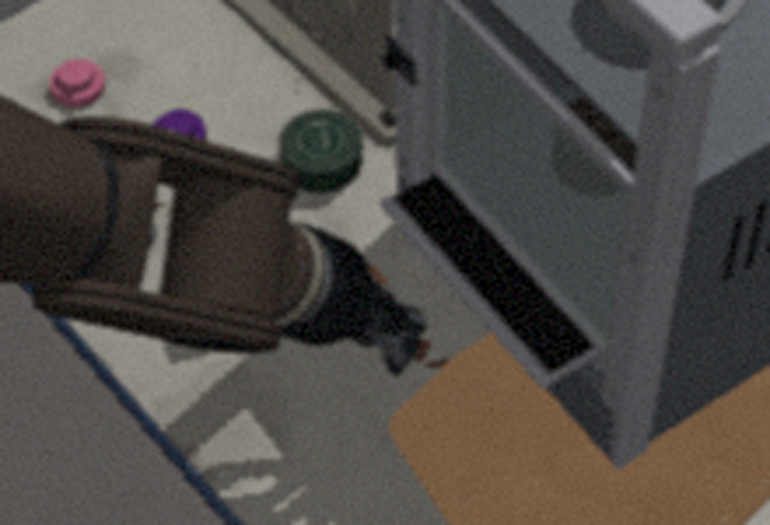

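{"method": "jog_arm", "body": {"dp": [[0,0,-0.5],[0,0,-0.5],[0,0,-0.5],[0,0,-0.4],[0,0,-0.4],[0,0,-0.4],[0,0,0],[0,0,0]], "angular": [[0,-0.04,-0.005],[0,-0.04,-0.005],[0,-0.04,-0.005],[0,-0.04,-0.005],[0,-0.04,0],[0,-0.04,0],[0,0,0],[0,0,0]], "hand": [0,0,0,0,0,0,0,0]}}

```text
time_s: 12.62
eef_pos: [552.5, -57.0, 67.6]
ee_rot: [[0.696, -0.056, 0.716], [-0.053, -0.998, -0.027], [0.716, -0.019, -0.698]]
ft_force: [0.4, -0.0, -0.2]
opening: 0.2
```

```bash
python3 - <<'E'
from h import *
np.set_printoptions(precision=3,suppress=True)
s=observe();print(s['time_s'],s['eef_pos'],s['joint_pos'])
E
```

```text
12.6167 [552.549 -56.973  67.566] [-0.404 -0.002  2.418  1.715  0.262 -0.385]
```

{"method": "jog_arm", "body": {"dp": [[0.2,0,0],[0.2,0,0],[0.2,0,0],[0.2,0,0],[0,0,0],[0,0,0]], "angular": [[0,-0.04,0],[0.005,-0.04,0],[0.005,-0.04,0],[0.005,-0.04,0],[0,0,0],[0,0,0]], "hand": [0,0,0,0,0,0]}}

```text
time_s: 13.12
eef_pos: [560.4, -56.8, 67.3]
ee_rot: [[0.575, -0.051, 0.817], [-0.064, -0.998, -0.017], [0.816, -0.043, -0.577]]
ft_force: [0.4, -0.0, -0.2]
opening: -0.2
```

```bash
python3 - <<'E'
from h import *
np.set_printoptions(precision=3,suppress=True)
s=observe();print(s['time_s'],s['eef_pos'],s['joint_pos'])
c=get_calibration('wrist');print(c['position']);save('j_w',snapshot('wrist'),1.4)
E
```

```text
13.1167 [560.388 -56.756  67.33 ] [-0.43   0.048  2.455  2.24   0.428 -0.909]
[485.933 -58.94  207.915]
```

View pics/j_w.png

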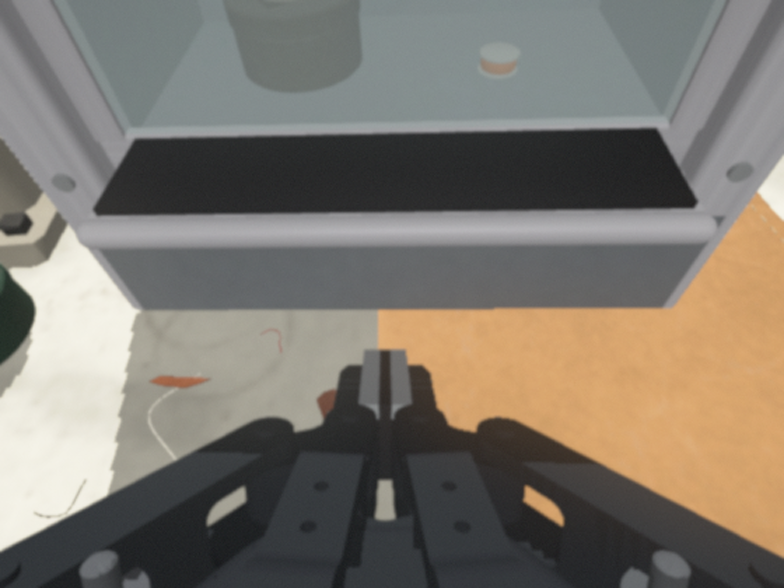

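{"method": "jog_arm", "body": {"dp": [[1.2,-0.1,0],[1.2,-0.1,0],[1.2,-0.1,0],[1.2,-0.1,0],[0,0,0],[0,0,0]], "angular": [[-0.01,0,0],[-0.01,0,0],[-0.01,0,0],[-0.01,0,0],[0,0,0],[0,0,0]], "hand": [0,0,0,0,0,0]}}

```text
time_s: 13.67
eef_pos: [608.6, -60.6, 67.7]
ee_rot: [[0.573, -0.051, 0.818], [-0.031, -0.999, -0.04], [0.819, -0.003, -0.574]]
ft_force: [-0.1, 0.8, 0.6]
opening: 0.0
```

```bash
python3 - <<'E'
from h import *
np.set_printoptions(precision=3,suppress=True)
s=observe();print(s['time_s'],s['eef_pos'],s['joint_pos'])
save('k_w',snapshot('wrist'),1.4)
save('k_s',snapshot('scene')[150:300,150:370],3.5)
E
```

```text
13.6667 [608.625 -60.632  67.726] [-0.374  0.146  2.344  2.369  0.385 -1.025]
```

View pics/k_w.png

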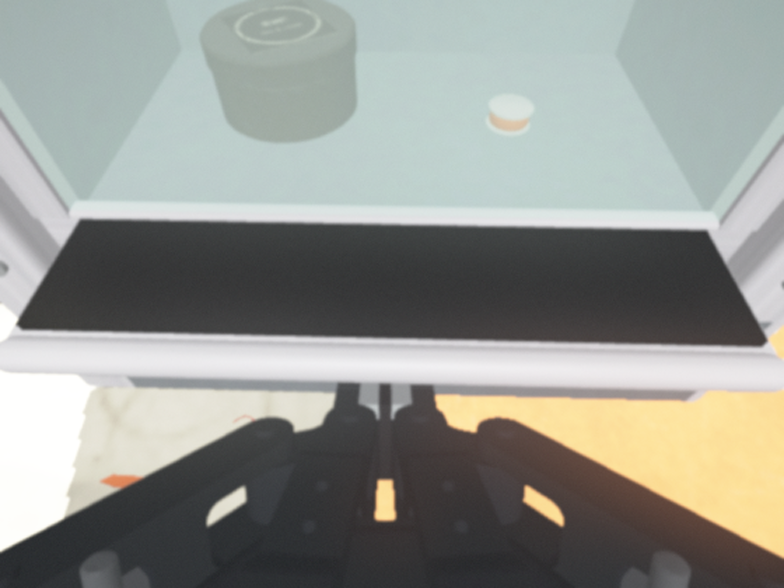

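View pics/k_s.png

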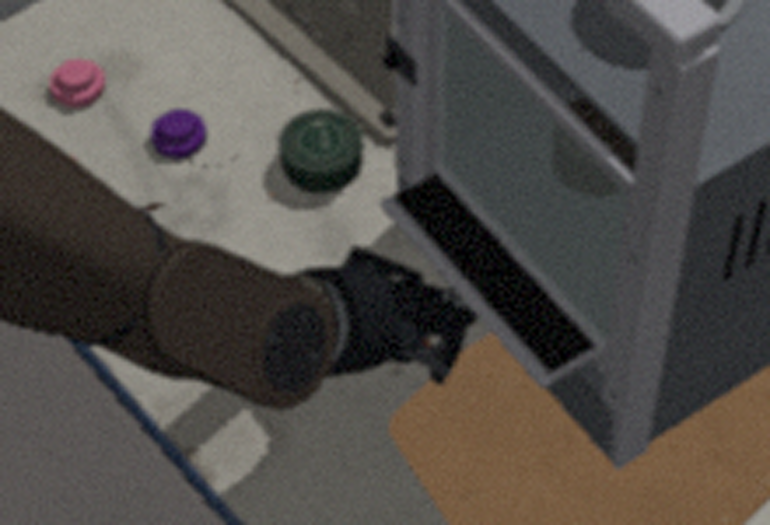

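{"method": "jog_arm", "body": {"dp": [[0,0,0.2],[0,0,0.2],[0,0,0]], "angular": [[0,0,0],[0,0,0],[0,0,0]], "hand": [0,0,0]}}

```text
time_s: 14.02
eef_pos: [607.5, -60.8, 71.2]
ee_rot: [[0.574, -0.052, 0.817], [-0.032, -0.999, -0.041], [0.818, -0.003, -0.575]]
ft_force: [-0.1, -0.5, -0.7]
opening: 0.4
```

{"method": "jog_arm", "body": {"dp": [[0,0,0.2],[0,0,0.2],[0,0,0]], "angular": [[0,0,0],[0,0,0],[0,0,0]], "hand": [0,0,0]}}

```text
time_s: 14.27
eef_pos: [606.9, -60.8, 74.2]
ee_rot: [[0.576, -0.052, 0.816], [-0.032, -0.999, -0.041], [0.817, -0.003, -0.576]]
ft_force: [-4.1, -0.6, -1.3]
opening: -0.2
```

{"method": "jog_arm", "body": {"dp": [[0,0,0.2],[0,0,0.2],[0,0,0]], "angular": [[0,0,0],[0,0,0],[0,0,0]], "hand": [0,0,0]}}

```text
time_s: 14.52
eef_pos: [606.9, -60.7, 78.2]
ee_rot: [[0.575, -0.052, 0.816], [-0.032, -0.999, -0.041], [0.817, -0.003, -0.576]]
ft_force: [-5.2, -1.2, -2.1]
opening: -0.3
```

{"method": "jog_arm", "body": {"dp": [[0,0,0.2],[0,0,0.2],[0,0,0]], "angular": [[0,0,0],[0,0,0],[0,0,0]], "hand": [0,0,0]}}

```text
time_s: 14.77
eef_pos: [607.1, -60.7, 82.4]
ee_rot: [[0.575, -0.052, 0.816], [-0.032, -0.999, -0.041], [0.817, -0.003, -0.576]]
ft_force: [-5.3, -0.7, -1.8]
opening: -0.0
```

```bash
python3 - <<'E'
from h import *
save('l_w',snapshot('wrist'),1.4)
save('l_s',snapshot('scene')[150:300,150:370],3.5)
E
```

```text
(no output)
```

View pics/l_w.png

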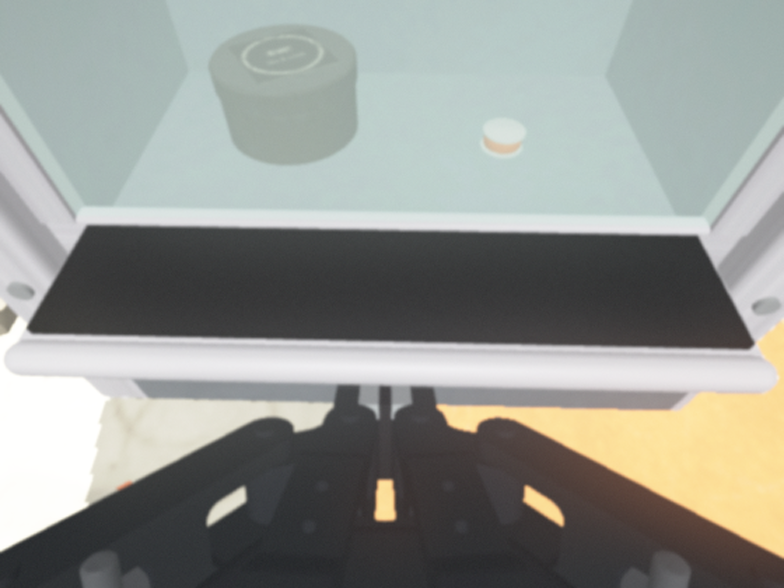

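View pics/l_s.png

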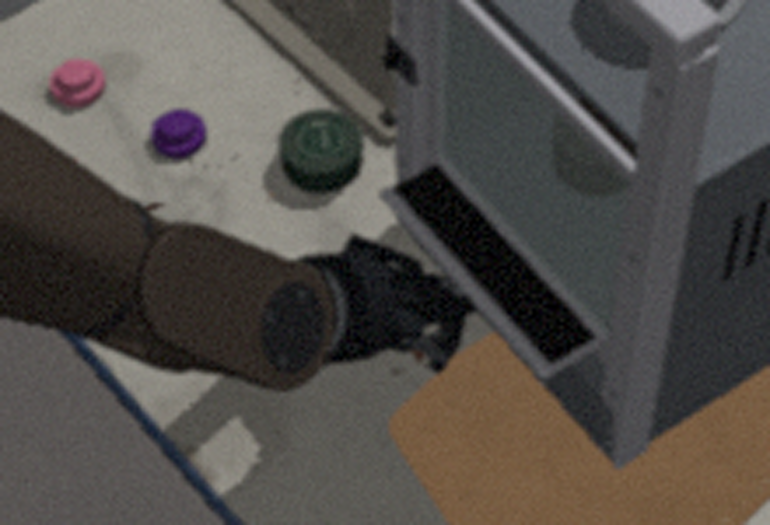

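{"method": "jog_arm", "body": {"dp": [[0,0,0.2],[0,0,0.2],[0,0,0.2],[0,0,0.2],[0,0,0.2],[0,0,0.2],[0,0,0.2],[0,0,0.2],[0,0,0.2],[0,0,0.2],[0,0,0.2],[0,0,0.2]], "angular": [[0,0,0],[0,0,0],[0,0,0],[0,0,0],[0,0,0],[0,0,0],[0,0,0],[0,0,0],[0,0,0],[0,0,0],[0,0,0],[0,0,0]], "hand": [0,0,0,0,0,0,0,0,0,0,0,0]}}

```text
time_s: 15.87
eef_pos: [607.1, -60.7, 106.3]
ee_rot: [[0.575, -0.052, 0.816], [-0.032, -0.999, -0.041], [0.817, -0.003, -0.576]]
ft_force: [-6.1, -0.2, -3.1]
opening: -0.0
```

{"method": "jog_arm", "body": {"dp": [[0,0,0.2],[0,0,0.2],[0,0,0.2],[0,0,0.2],[0,0,0.2],[0,0,0.2],[0,0,0.2],[0,0,0.2],[0,0,0.2],[0,0,0.2],[0,0,0.2],[0,0,0.2]], "angular": [[0,0,0],[0,0,0],[0,0,0],[0,0,0],[0,0,0],[0,0,0],[0,0,0],[0,0,0],[0,0,0],[0,0,0],[0,0,0],[0,0,0]], "hand": [0,0,0,0,0,0,0,0,0,0,0,0]}}

```text
time_s: 16.87
eef_pos: [607.1, -60.7, 130.4]
ee_rot: [[0.575, -0.052, 0.817], [-0.032, -0.999, -0.041], [0.818, -0.003, -0.576]]
ft_force: [-6.5, -0.4, -3.3]
opening: 0.2
```

{"method": "jog_arm", "body": {"dp": [[0,0,0.2],[0,0,0.2],[0,0,0.2],[0,0,0.2],[0,0,0.2],[0,0,0.2],[0,0,0.2],[0,0,0.2],[0,0,0.2],[0,0,0.2],[0,0,0.2],[0,0,0.2]], "angular": [[0,0,0],[0,0,0],[0,0,0],[0,0,0],[0,0,0],[0,0,0],[0,0,0],[0,0,0],[0,0,0],[0,0,0],[0,0,0],[0,0,0]], "hand": [0,0,0,0,0,0,0,0,0,0,0,0]}}

```text
time_s: 17.87
eef_pos: [607.1, -60.7, 154.3]
ee_rot: [[0.575, -0.052, 0.817], [-0.032, -0.999, -0.041], [0.818, -0.003, -0.576]]
ft_force: [-5.8, -0.7, -4.2]
opening: -0.2
```

```bash
python3 - <<'E'
from h import *
np.set_printoptions(precision=3,suppress=True)
s=observe();print(s['time_s'],s['eef_pos'],s['joint_pos'])
save('m_w',snapshot('wrist'),1.4)
save('m_s',snapshot('scene')[150:270,250:350],5)
save('m_t',snapshot('top')[150:225,245:365],6)
E
```

```text
17.8667 [607.115 -60.673 154.34 ] [-0.375 -0.07   2.34   1.791  0.271 -0.417]
```

View pics/m_w.png

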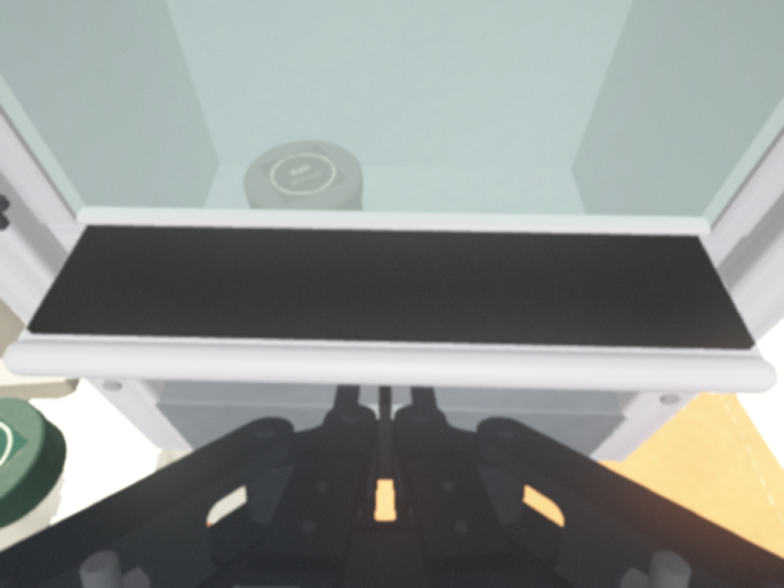

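View pics/m_s.png

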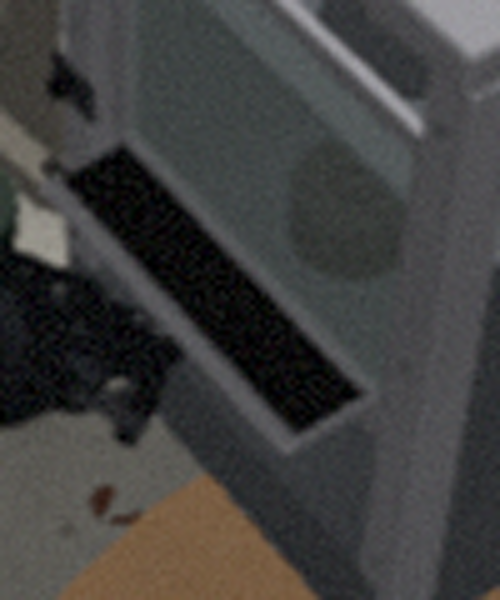

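View pics/m_t.png

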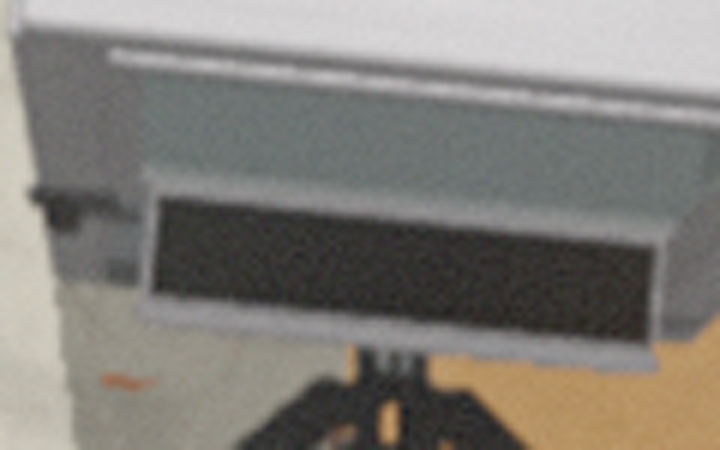

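```bash
python3 - <<'E'
from h import *
S=get_calibration('scene');T=get_calibration('top')
s=lambda u,v:(250+u/5,150+v/5); t=lambda u,v:(245+u/6,150+v/6)
for n,a,b in [('tip',(94,110),(137,209)),('sFL',(68,183),(150,295)),('sFR',(300,433),(645,343)),('sBR',(360,393),(655,243)),('sBL',(126,147),(160,198))]:
    P,g=tri(S,s(*a),T,t(*b));print(n,P,round(g,1))
E
```

```text
tip [635.7  37.4 217. ] 1.3
sFL [610.2  30.7 185. ] 5.7
sFR [ 594.9 -159.9  188. ] 4.1
sBR [ 632.4 -162.7  190.4] 1.3
sBL [647.2  28.1 188.2] 4.3
```

{"method": "jog_arm", "body": {"dp": [[0,0,0.2],[0,0,0.2],[0,0,0.2],[0,0,0.2],[0,0,0.2],[0,0,0.2],[0,0,0.2],[0,0,0.2],[0,0,0.2],[0,0,0.2],[0,0,0]], "angular": [[0,0,0],[0,0,0],[0,0,0],[0,0,0],[0,0,0],[0,0,0],[0,0,0],[0,0,0],[0,0,0],[0,0,0],[0,0,0]], "hand": [0,0,0,0,0,0,0,0,0,0,0]}}

```text
time_s: 18.93
eef_pos: [607.5, -60.6, 175.0]
ee_rot: [[0.574, -0.051, 0.817], [-0.032, -0.999, -0.04], [0.818, -0.003, -0.575]]
ft_force: [-7.0, -1.0, -2.3]
opening: -0.0
```

{"method": "jog_arm", "body": {"dp": [[-0.3,0,-0.7],[-0.3,0,-0.7],[-0.8,0,-0.5],[-2,0,0],[-2,0,0],[-1,2,1],[0,2.5,1],[0,2.5,1],[0,0,0],[0,0,0]], "angular": [[0,0,0],[0,0,0],[0,0,0],[0,0,0],[0,0,0],[0,0,0],[0,0,0],[0,0,0],[0,0,0],[0,0,0]], "hand": [0,0,0,0,0,0,0,0,0,0]}}

```text
time_s: 19.77
eef_pos: [542.3, -4.5, 192.0]
ee_rot: [[0.571, -0.031, 0.82], [-0.03, -0.999, -0.018], [0.82, -0.014, -0.572]]
ft_force: [-0.3, -0.5, -0.1]
opening: -0.0
```

```bash
python3 - <<'E'
from h import *
np.set_printoptions(precision=3,suppress=True)
s=observe();print(s['time_s'],s['eef_pos'],s['joint_pos'],s['ft_force'])
c=get_calibration('wrist');import pickle;pickle.dump(c,open('n_c.pkl','wb'));print(c['position']);im=snapshot('wrist');save('n_w',im,1.4);save('n_raw',im)
E
```

```text
19.7667 [542.332  -4.472 192.009] [-0.303 -0.349  2.481  1.296  0.239  0.135] [-0.34  -0.5   -0.127]
[467.117  -4.018 332.193]
```

View pics/n_w.png

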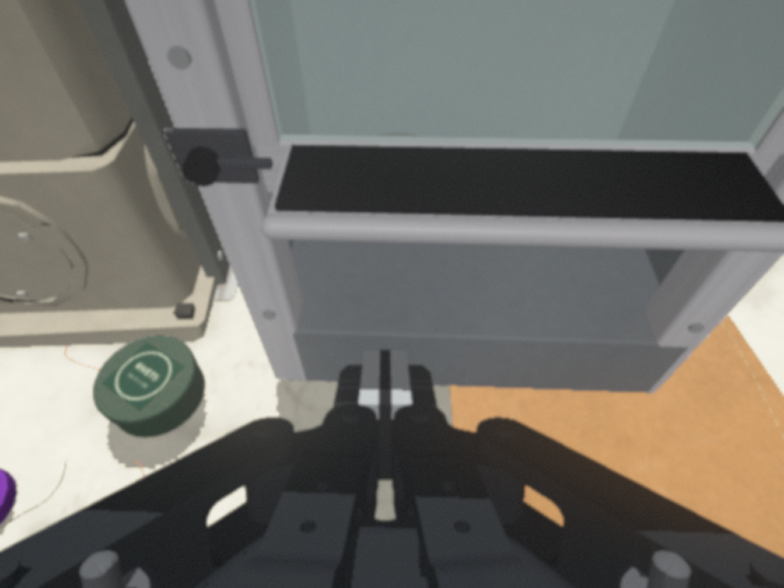

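{"method": "jog_arm", "body": {"dp": [[1,0,-0.5],[0.8,0,-1.5],[0,0,-2],[0,0,-2],[0,0,-2],[0,0,0],[0,0,0],[0,0,0]], "angular": [[0,0,0],[0,0,0],[0,0,0],[0,0,0],[0,0,0],[0,0,0],[0,0,0],[0,0,0]], "hand": [0,0,0,0,0,0,0,0]}}

```text
time_s: 20.48
eef_pos: [557.3, -8.5, 121.2]
ee_rot: [[0.575, -0.026, 0.818], [-0.033, -0.999, -0.009], [0.818, -0.021, -0.575]]
ft_force: [-0.2, -0.8, -0.6]
opening: -0.4
```

```bash
python3 - <<'E'
from h import *
np.set_printoptions(precision=3,suppress=True)
s=observe();print(s['time_s'],s['eef_pos'],s['joint_pos'],s['ft_force'])
c=get_calibration('wrist');import pickle;pickle.dump(c,open('o_c.pkl','wb'));print(c['position']);im=snapshot('wrist');save('o_w',im,1.4);save('o_raw',im)
save('o_c1',im[60:220,90:290],4)
im=cv2.imread('pics/n_raw.png')[:,:,::-1];save('n_c1',im[70:190,100:300],4)
E
```

```text
20.4833 [557.259  -8.549 121.209] [-0.307 -0.127  2.472  2.088  0.278 -0.682] [-0.176 -0.802 -0.61 ]
[482.691  -9.538 261.734]
```

View pics/o_w.png

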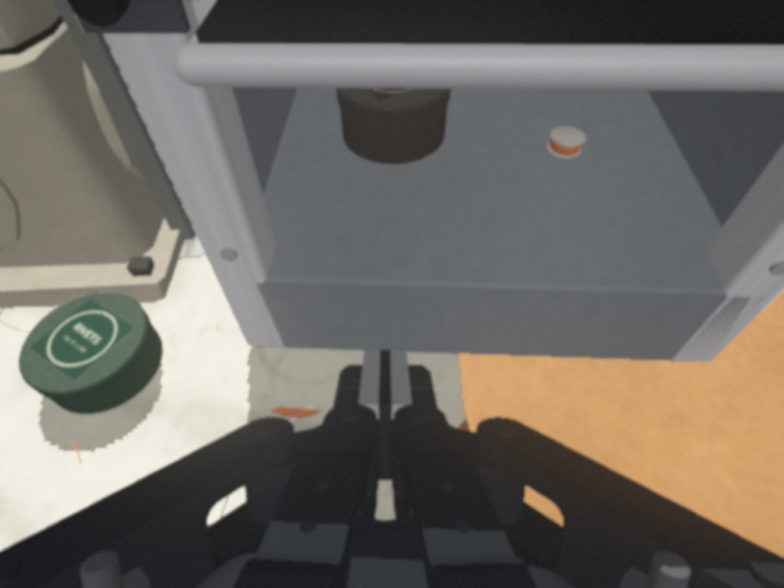

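View pics/n_c1.png

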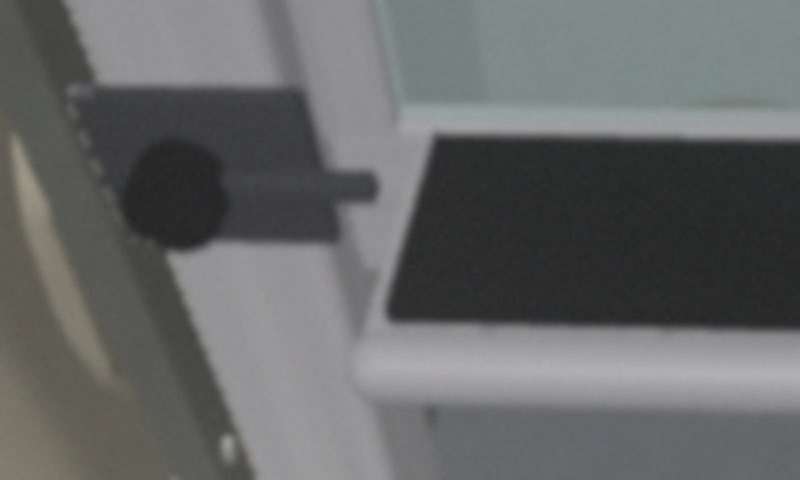

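View pics/o_c1.png

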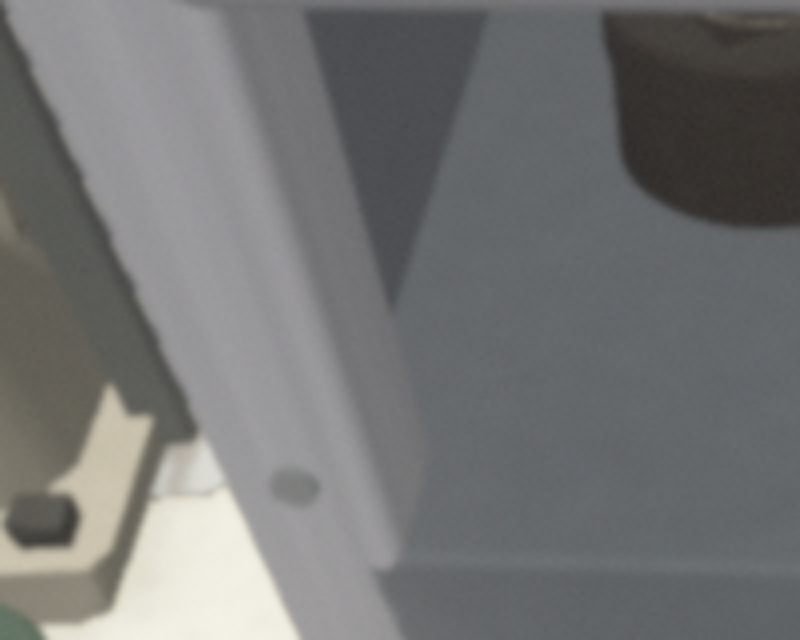

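{"method": "jog_arm", "body": {"dp": [[0.4,0.5,0.5],[0.4,0.5,0.5],[0,0,0.5],[0,0,0.5],[0,0,0],[0,0,0]], "angular": [[0,-0.05,0],[0,-0.05,0],[0,-0.05,0],[0,-0.05,0],[0,0,0],[0,0,0]], "hand": [0,0,0,0,0,0]}}

```text
time_s: 21.03
eef_pos: [577.6, 2.1, 141.6]
ee_rot: [[0.405, -0.021, 0.914], [-0.032, -0.999, -0.009], [0.914, -0.026, -0.405]]
ft_force: [0.3, 0.1, -0.6]
opening: -0.0
```

```bash
python3 - <<'E'
from h import *
np.set_printoptions(precision=3,suppress=True)
s=observe();print(s['time_s'],s['eef_pos'],s['joint_pos'],s['ft_force'])
c=get_calibration('wrist');import pickle;pickle.dump(c,open('p_c.pkl','wb'));print(c['position']);im=snapshot('wrist');save('p_w',im,1.4);save('p_raw',im)
save('p_c1',im[0:140,90:290],4)
E
```

```text
21.0333 [577.62    2.122 141.642] [-0.28  -0.074  2.483  2.575  0.473 -1.139] [ 0.321  0.071 -0.569]
[477.147   1.097 264.802]
```

View pics/p_w.png

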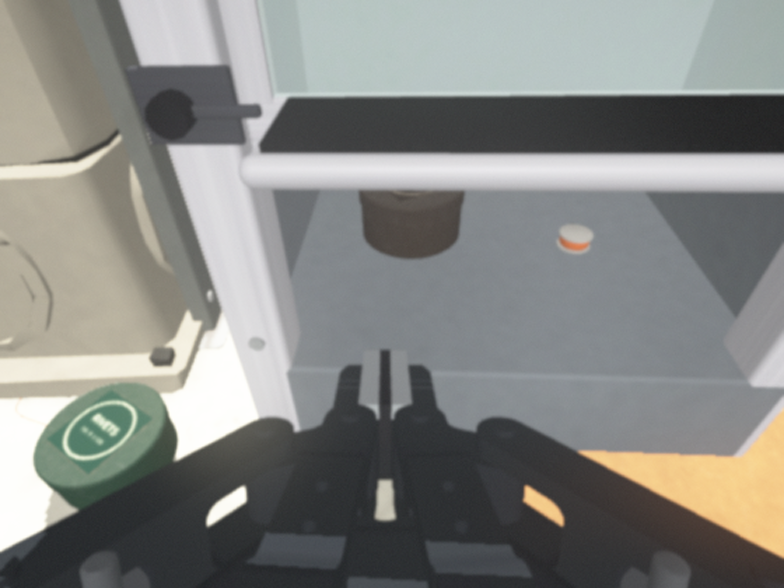

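View pics/p_c1.png

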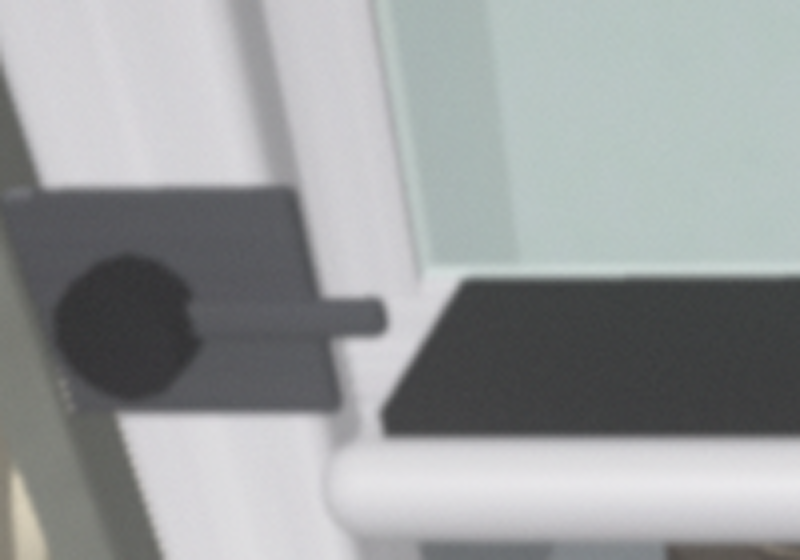

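```bash
python3 - <<'E'
from h import *
import pickle
N=pickle.load(open('n_c.pkl','rb'));Q=pickle.load(open('p_c.pkl','rb'));S=get_calibration('scene');T=get_calibration('top')
n=lambda u,v:(100+u/4,70+v/4); p=lambda u,v:(90+u/4,v/4)
for k,a,b in [('tip',(375,187),(384,317)),('sFL',(388,320),(383,433)),('sBL',(434,135),(466,278)),('glassBL',(400,128),(420,278))]:
    P,g=tri(N,n(*a),Q,p(*b));print(k,P,round(g,2))
tn=n(375,187);tp=p(384,317)
print('tip n+scene',tri(N,tn,S,(268.8,172)),'p+top',tri(Q,tp,T,(267.8,184.5)),'p+scene',tri(Q,tp,S,(268.8,172)))
E
```

```text
tip [635.6  40.3 208.5] 0.2
sFL [608.8  35.9 206.5] 0.04
sBL [648.4  32.7 208.4] 0.42
glassBL [651.9  38.7 207.5] 0.16
tip n+scene (array([641.7,  43.1, 205.6]), np.float64(3.509723982296809)) p+top (array([637.2,  39.2, 208.2]), np.float64(2.697402137000225)) p+scene (array([641.6,  42.6, 207.1]), np.float64(2.358520509180169))
```

{"method": "jog_arm", "body": {"dp": [[1,-1.5,0.5],[1,-1.5,0.5],[0.8,-1.5,0.5],[0.5,-1.5,0.5],[0,0,0],[0,0,0]], "angular": [[0,0,0],[0,0,0],[0,0,0],[0,0,0],[0,0,0],[0,0,0]], "hand": [0,0,0,0,0,0]}}

```text
time_s: 21.58
eef_pos: [610.7, -58.8, 161.9]
ee_rot: [[0.404, -0.023, 0.915], [-0.032, -0.999, -0.011], [0.914, -0.025, -0.404]]
ft_force: [0.2, 0.4, -0.1]
opening: -0.2
```

```bash
python3 - <<'E'
from h import *
np.set_printoptions(precision=3,suppress=True)
s=observe();print(s['time_s'],s['eef_pos'],s['joint_pos'],s['ft_force'])
im=snapshot('wrist');save('q_w',im,1.4)
E
```

```text
21.5833 [610.695 -58.772 161.925] [-0.409 -0.036  2.394  2.294  0.492 -0.928] [ 0.162  0.421 -0.106]
```

View pics/q_w.png

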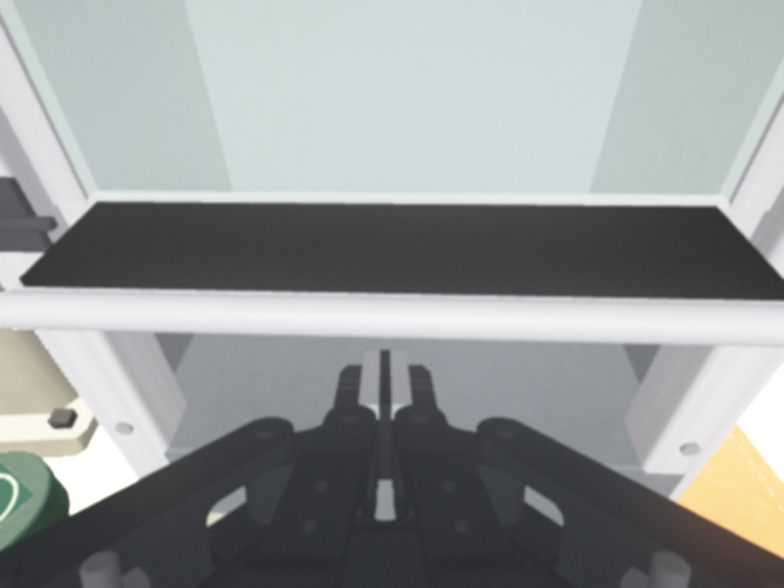

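```bash
python3 - <<'E'
from h import *
import pickle
N=pickle.load(open('n_c.pkl','rb'));P_=pickle.load(open('p_c.pkl','rb'));W=get_calibration('wrist');pickle.dump(W,open('q_c.pkl','wb'))
im=cv2.imread('pics/q_w.png');cv2.imwrite('pics/q_c1.png',cv2.resize(im[160:340,0:200],None,fx=4,fy=4,interpolation=2)[:, :800])
def multi(obs):
    A=np.zeros((3,3));b=np.zeros(3)
    for c,uv in obs:
        p,d=ray(c,*uv);d/=np.linalg.norm(d);M=np.eye(3)-np.outer(d,d);A+=M;b+=M@p
    X=np.linalg.solve(A,b);return X,[proj(c,X)-np.array(uv) for c,uv in obs]
n=lambda u,v:(100+u/4,70+v/4); p=lambda u,v:(90+u/4,v/4); q=lambda u,v:(u/1.4,v/1.4)
for k,a,b,c in [('tip',(375,187),(384,317),(54,224)),('sFL',(388,320),(383,433),(22,281)),('sBL',(434,135),(466,278),(98,202))]:
    X,r=multi([(N,n(*a)),(P_,p(*b)),(W,q(*c))]);print(k,X,*r)
    print(tri(N,n(*a),W,q(*c)))
E
```

```text
tip [634.4  40.  208.8] [0.3 0.9] [-0.3  0.4] [-0.1 -1.6]
(array([634.9,  40.4, 208.4]), np.float64(1.1252391957991572))
sFL [608.2  35.8 207. ] [-0.1  0.1] [-0.2 -0.5] [0.5 0.4]
(array([607.9,  35.6, 207.3]), np.float64(0.07942092020756357))
sBL [647.3  32.5 208.6] [0.4 0.8] [-0.5  0.4] [-0.1 -1.5]
(array([648.1,  33. , 207.9]), np.float64(1.0389093418362758))
```

View pics/q_c1.png

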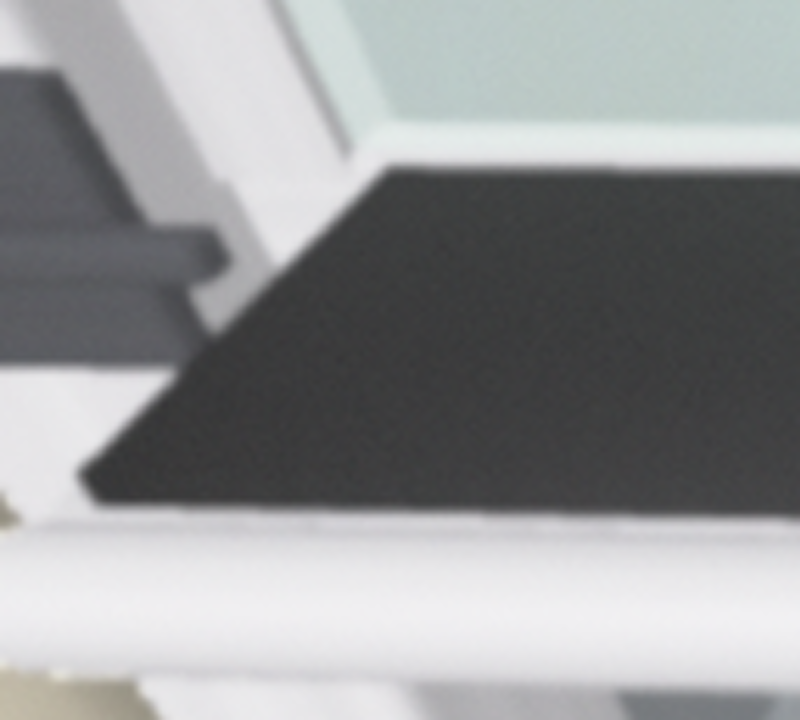

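{"method": "jog_arm", "body": {"dp": [[0,0,0.4],[0,0,0.4],[0,0,0.2],[0,0,0]], "angular": [[0,0,0],[0,0,0],[0,0,0],[0,0,0]], "hand": [0,0,0,0]}}

```text
time_s: 21.97
eef_pos: [610.3, -57.3, 171.6]
ee_rot: [[0.404, -0.02, 0.915], [-0.032, -0.999, -0.008], [0.914, -0.025, -0.404]]
ft_force: [0.6, -0.6, 0.2]
opening: 0.0
```

{"method": "jog_arm", "body": {"dp": [[0,0,0.1],[0,0,0.1],[0,0,0]], "angular": [[0,0,0],[0,0,0],[0,0,0]], "hand": [0,0,0]}}

```text
time_s: 22.22
eef_pos: [610.2, -57.7, 172.9]
ee_rot: [[0.405, -0.021, 0.914], [-0.032, -0.999, -0.009], [0.914, -0.026, -0.405]]
ft_force: [1.1, 0.4, 0.3]
opening: -0.2
```

{"method": "jog_arm", "body": {"dp": [[0,0,0.1],[0,0,0]], "angular": [[0,0,0],[0,0,0]], "hand": [0,0]}}

```text
time_s: 22.38
eef_pos: [610.3, -57.9, 173.8]
ee_rot: [[0.405, -0.022, 0.914], [-0.032, -0.999, -0.009], [0.914, -0.026, -0.405]]
ft_force: [0.3, -0.4, -0.5]
opening: 0.5
```

{"method": "jog_arm", "body": {"dp": [[0,0,0.1],[0,0,0]], "angular": [[0,0,0],[0,0,0]], "hand": [0,0]}}

```text
time_s: 22.55
eef_pos: [610.3, -58.0, 174.9]
ee_rot: [[0.405, -0.022, 0.914], [-0.032, -0.999, -0.009], [0.914, -0.026, -0.405]]
ft_force: [0.0, 0.6, 1.0]
opening: 0.2
```

{"method": "jog_arm", "body": {"dp": [[0,0,0.1],[0,0,0]], "angular": [[0,0,0],[0,0,0]], "hand": [0,0]}}

```text
time_s: 22.72
eef_pos: [610.3, -57.9, 175.9]
ee_rot: [[0.405, -0.021, 0.914], [-0.032, -0.999, -0.009], [0.914, -0.026, -0.405]]
ft_force: [-0.1, 0.1, 0.0]
opening: 0.4
```

{"method": "jog_arm", "body": {"dp": [[0,0,0.1],[0,0,0]], "angular": [[0,0,0],[0,0,0]], "hand": [0,0]}}

```text
time_s: 22.88
eef_pos: [610.3, -57.9, 177.0]
ee_rot: [[0.405, -0.021, 0.914], [-0.032, -0.999, -0.009], [0.914, -0.026, -0.405]]
ft_force: [0.8, 0.3, 0.8]
opening: 0.1
```

{"method": "jog_arm", "body": {"dp": [[0,0,0.1],[0,0,0]], "angular": [[0,0,0],[0,0,0]], "hand": [0,0]}}

```text
time_s: 23.05
eef_pos: [610.3, -57.9, 178.0]
ee_rot: [[0.405, -0.021, 0.914], [-0.032, -0.999, -0.009], [0.914, -0.026, -0.405]]
ft_force: [-0.3, 0.0, 0.1]
opening: -0.4
```

{"method": "jog_arm", "body": {"dp": [[0,0,0.1],[0,0,0]], "angular": [[0,0,0],[0,0,0]], "hand": [0,0]}}

```text
time_s: 23.22
eef_pos: [610.3, -57.9, 178.9]
ee_rot: [[0.405, -0.021, 0.914], [-0.032, -0.999, -0.009], [0.914, -0.026, -0.405]]
ft_force: [0.7, 0.2, -0.5]
opening: -0.1
```

{"method": "jog_arm", "body": {"dp": [[0,0,0.1],[0,0,0]], "angular": [[0,0,0],[0,0,0]], "hand": [0,0]}}

```text
time_s: 23.38
eef_pos: [609.9, -57.9, 179.2]
ee_rot: [[0.406, -0.022, 0.914], [-0.032, -0.999, -0.01], [0.913, -0.026, -0.407]]
ft_force: [-0.5, 0.2, -1.8]
opening: -0.1
```

{"method": "jog_arm", "body": {"dp": [[0,0,0.1],[0,0,0]], "angular": [[0,0,0],[0,0,0]], "hand": [0,0]}}

```text
time_s: 23.55
eef_pos: [609.6, -57.8, 179.7]
ee_rot: [[0.407, -0.022, 0.913], [-0.033, -0.999, -0.01], [0.913, -0.026, -0.407]]
ft_force: [-0.2, 0.2, -3.0]
opening: -0.1
```

{"method": "jog_arm", "body": {"dp": [[0,0,0.1],[0,0,0],[0,0,0]], "angular": [[0,0,0],[0,0,0],[0,0,0]], "hand": [0,0,0]}}

```text
time_s: 23.8
eef_pos: [609.7, -57.8, 180.9]
ee_rot: [[0.406, -0.022, 0.913], [-0.033, -0.999, -0.01], [0.913, -0.026, -0.407]]
ft_force: [-1.6, 0.0, -3.0]
opening: -0.1
```

```bash
python3 - <<'E'
from h import *
import pickle
W=get_calibration('wrist');im=snapshot('wrist');save('r_w',im);save('r_c1',im[130:260,0:180],4);save('r_c2',im[130:260,380:560],4)
pickle.dump(W,open('r_c.pkl','wb'));s=observe();print(s['eef_pos'],s['ft_force'])
E
```

```text
[609.7 -57.8 180.9] [-2.2 -0.1 -2.7]
```

View pics/r_c1.png

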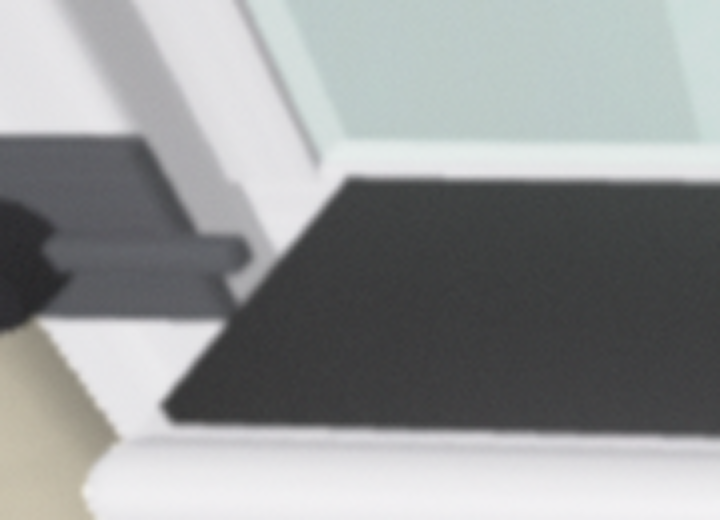

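{"method": "jog_arm", "body": {"dp": [[0,0,-0.6],[0,0,-0.8],[-0.5,0,-0.8],[-1.5,1.5,0],[-1,1.5,0],[0,1.5,0],[0,1.5,0],[0,0,0],[0,0,0],[0,0,0]], "angular": [[0,0,0],[0,0,0],[0,0,0],[0,0,0],[0,0,0],[0,0,0],[0,0,0],[0,0,0],[0,0,0],[0,0,0]], "hand": [0,0,0,0,0,0,0,0,0,0]}}

```text
time_s: 24.68
eef_pos: [581.1, 1.8, 161.0]
ee_rot: [[0.403, -0.021, 0.915], [-0.032, -0.999, -0.009], [0.915, -0.026, -0.403]]
ft_force: [0.3, 0.5, -0.3]
opening: -0.0
```

```bash
python3 - <<'E'
from h import *
import pickle
W=get_calibration('wrist');im=snapshot('wrist');save('s_w',im);save('s_c1',im[20:160,80:280],4)
pickle.dump(W,open('s_c.pkl','wb'));s=observe();print(s['time_s'],s['eef_pos'],np.array(s['joint_pos']).round(3).tolist(),W['position'])
E
```

```text
24.7333 [580.9   1.5 160.7] [-0.279, -0.119, 2.474, 2.518, 0.428, -1.073] [480.3   0.8 283.9]
```

View pics/s_c1.png

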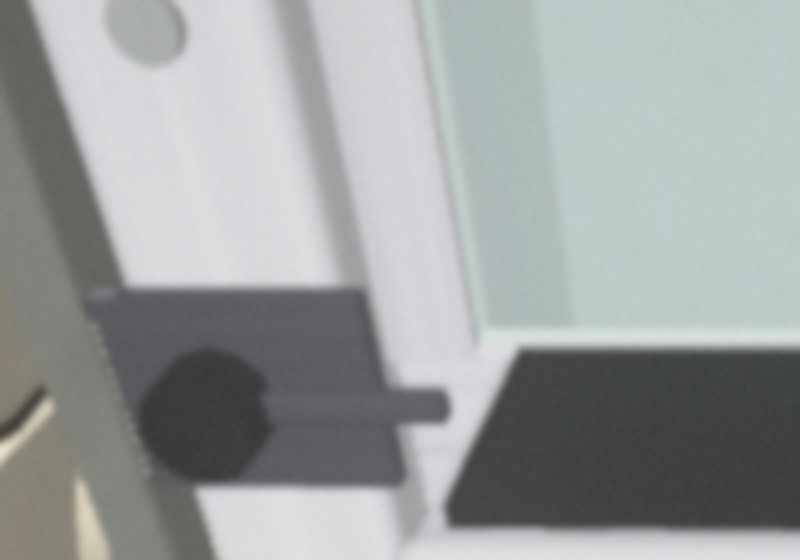

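{"method": "jog_arm", "body": {"dp": [[0,0,1],[-0.3,0,1.5],[-0.3,0,1.5],[-0.3,0,1],[0,0,0],[0,0,0],[0,0,0]], "angular": [[0,0.05,0],[0,0.05,0],[0,0.05,0],[0,0.05,0],[0,0,0],[0,0,0],[0,0,0]], "hand": [0,0,0,0,0,0,0]}}

```text
time_s: 25.32
eef_pos: [575.6, 5.4, 188.3]
ee_rot: [[0.52, -0.009, 0.854], [-0.035, -0.999, 0.011], [0.854, -0.036, -0.52]]
ft_force: [0.4, 0.3, 0.3]
opening: -0.2
```

```bash
python3 - <<'E'
from h import *
import pickle
W=get_calibration('wrist');im=snapshot('wrist');save('t_w',im);save('t_c1',im[60:200,80:280],4)
pickle.dump(W,open('t_c.pkl','wb'));s=observe();print(s['time_s'],s['eef_pos'],np.array(s['joint_pos']).round(3).tolist(),W['position'])
E
```

```text
25.3667 [575.4   5.5 187.9] [-0.275, -0.233, 2.434, 1.82, 0.253, -0.367] [491.9   1.3 323.4]
```

View pics/t_c1.png

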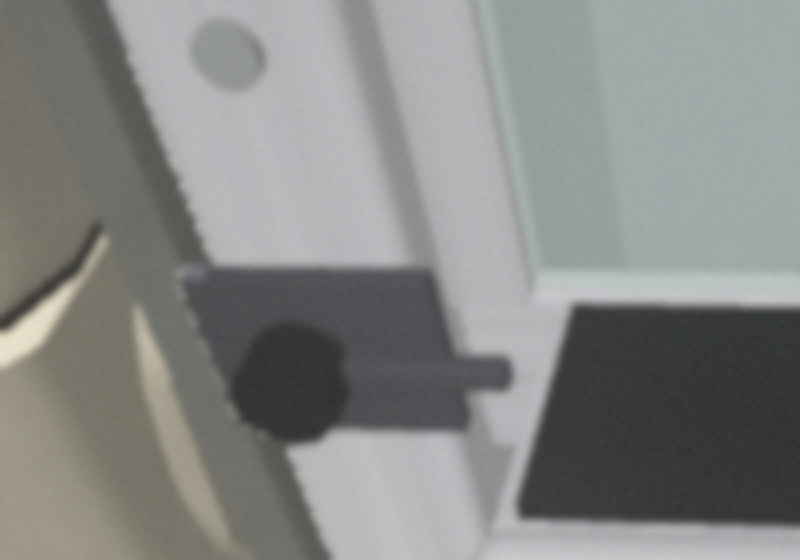

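```bash
python3 - <<'E'
from h import *
import pickle
L=lambda k:pickle.load(open(k+'_c.pkl','rb'))
N,P_,Qc,R,S_,T_=[L(k) for k in 'npqrst']
def multi(obs):
    A=np.zeros((3,3));b=np.zeros(3)
    for c,uv in obs:
        p,d=ray(c,*uv);d/=np.linalg.norm(d);M=np.eye(3)-np.outer(d,d);A+=M;b+=M@p
    X=np.linalg.solve(A,b);return X,[proj(c,X)-np.array(uv) for c,uv in obs]
o={'s':(80,20),'t':(80,60),'r':(0,130)}
f=lambda k,u,v:(o[k][0]+u/4,o[k][1]+v/4)
pts={'tip':[(S_,f('s',446,405)),(T_,f('t',510,373)),(R,f('r',245,254))],
'FL':[(S_,f('s',444,526)),(T_,f('t',518,518)),(R,f('r',160,422))],
'BL':[(S_,f('s',518,349)),(T_,f('t',570,306)),(R,f('r',348,180))]}
for k,v in pts.items():
    X,r=multi(v);print(k,X,*r,' st only',tri(*v[0],*v[1]))
    
tipall=pts['tip']+[(N,(193.75,116.75)),(P_,(186,79.25))]
print('tip all',*multi(tipall))
# with tip fixed, given z of tip; direct check: ledge plane height at which FL,BL separated properly (strip depth)
for z in (206,208,210,212):
    for k,c,uv1,uv2 in [('s',S_,pts['FL'][0][1],pts['BL'][0][1]),('t',T_,pts['FL'][1][1],pts['BL'][1][1])]:
        print(z,k,atz(c,*uv1,z),atz(c,*uv2,z),'tip@z',atz(c,*(pts['tip'][0 if k=='s' else 1][1]),z))
E
```

```text
tip [636.3  40.4 208.3] [0.2 0.2] [-0.  -0.1] [-0.2 -0. ]  st only (array([635.6,  40.3, 208.7]), np.float64(0.06829099639429309))
FL [608.6  36.2 208.2] [-0.  -0.7] [-0.3  0.2] [0.5 0.5]  st only (array([609.6,  36.4, 207.2]), np.float64(0.20497138029849069))
BL [649.3  33.2 209.4] [-0.2  0.4] [ 0.4 -0.2] [-0.3 -0.2]  st only (array([648.3,  33.1, 210. ]), np.float64(0.32208149903850275))
tip all [636.2  40.4 208.3] [array([0.2, 0.3]), array([-0. , -0.1]), array([-0.3,  0.1]), array([ 0.2, -0.3]), array([-0.2,  0.1])]
206 s [611.7  37.1 206. ] [657.4  34.7 206. ] tip@z [641.3  41.8 206. ]
206 t [610.9  36.7 206. ] [653.8  34.4 206. ] tip@z [639.1  41.2 206. ]
208 s [608.3  36.2 208. ] [652.9  33.8 208. ] tip@z [637.2  40.7 208. ]
208 t [608.9  36.1 208. ] [651.1  33.8 208. ] tip@z [636.6  40.5 208. ]
210 s [605.   35.2 210. ] [648.3  32.9 210. ] tip@z [633.   39.7 210. ]
210 t [606.9  35.5 210. ] [648.3  33.2 210. ] tip@z [634.1  39.8 210. ]
212 s [601.6  34.3 212. ] [643.8  32.1 212. ] tip@z [628.9  38.6 212. ]
212 t [604.8  34.9 212. ] [645.6  32.7 212. ] tip@z [631.6  39.2 212. ]
```

```bash
python3 - <<'E'
from h import *
S=get_calibration('scene');T=get_calibration('top')
a=snapshot('scene');b=snapshot('top')
for nm,c,im,(r0,c0) in [('u_s',S,a,(145,240)),('u_t',T,b,(165,240))]:
    k=10;cr=cv2.resize(im[r0:r0+50,c0:c0+70],None,fx=k,fy=k,interpolation=cv2.INTER_CUBIC)
    for P in [(636.3,40.4,208.3),(608.6,36.2,208.2),(649.3,33.2,209.4)]:
        q=(proj(c,P)-[c0,r0]+.5)*k;print(nm,proj(c,P));cv2.drawMarker(cr,(int(q[0]),int(q[1])),(255,0,0),0,14,1)
    save(nm,cr)
E
```

```text
u_s [268.  173.6]
u_s [260.5 179.9]
u_s [273.8 172.5]
u_t [266.7 185. ]
u_t [268.2 197.1]
u_t [270.  179.4]
```

View pics/u_s.png

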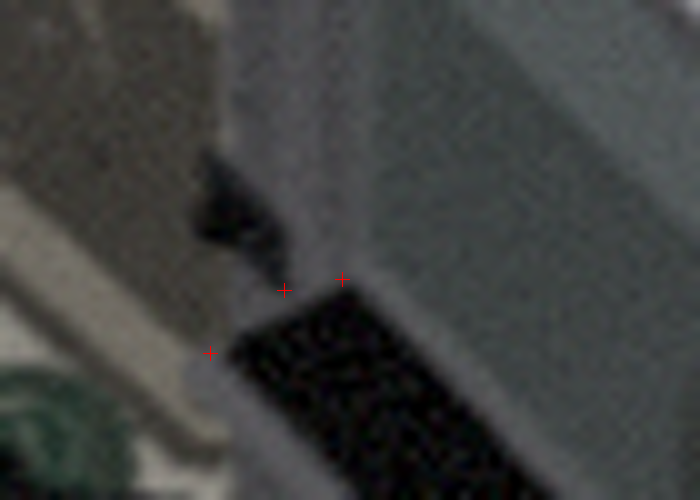

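View pics/u_t.png

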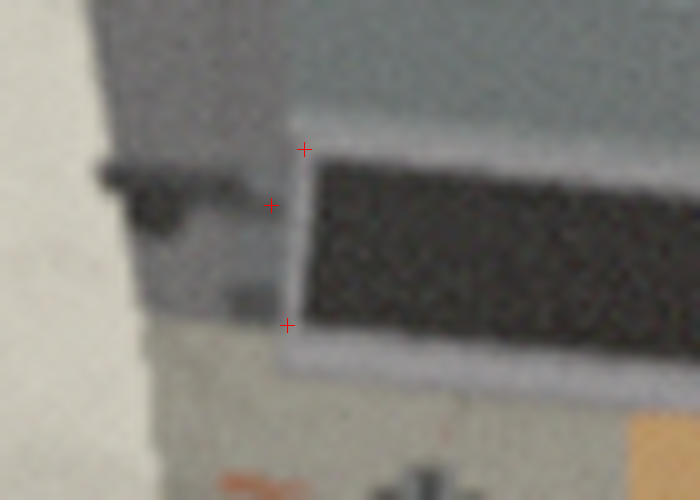

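```bash
python3 - <<'E'
from h import *
a=snapshot('scene');save('v_s',a,1.4);s=observe();print(s['time_s'],s['ft_force'],s['qvel'])
E
```

```text
25.5167 [-0.1  0.2 -0.1] [ 0. -0. -0. -0. -0.  0.]
```

View pics/v_s.png

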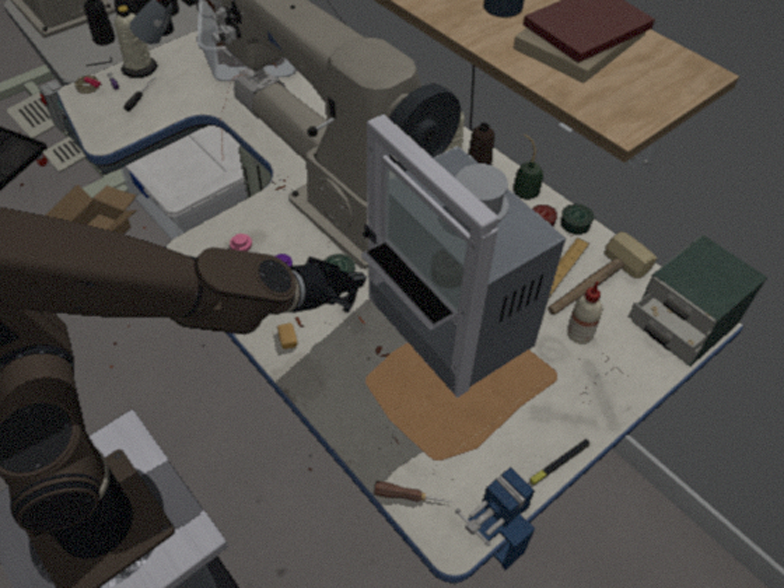

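The window is holding by itself with the gripper clear of it, and the wax block (288,335) and awl (400,492) are where they started. I'm handing the job in.

```bash
python3 -c "
from cell import *
print(close_job())"
```

```text
the job is handed in; nothing more can be done
None
```

I handed the job in at about 25.5 s, with the fan button pressed and the window left standing with its ledge level with the pointer, as near as I could measure. No verdict was reported.

- **Fan button:** I pressed the black button on the grey housing, not the pink, purple or red ones. Contact came at about z = 22–23 mm. It bottomed out at about 16 mm, with the force rising to 17 N, so the press was well past the 4 mm that starts the fan.
- **Window:** I pushed it up from beneath the ledge's round nose with shut, forward-tilted fingers, at about 24 mm/s and 5–8 N. I stopped once to measure, gave it a final push of about 1.7 mm, then withdrew downwards and back.
- **Level check:** Wrist views after I withdrew, together with one from the last push, put the pointer tip at 208.3 mm. The ledge's rubber strip measured 208.2 mm at its front corner and 209.4 mm at its back corner. The ledge's own top should be a little below the strip, so I judge it level within about 1 mm.
- **After letting go:** The window stayed up, the force reading was near zero and nothing touched it. The wax block and awl showed unmoved in the last scene picture. I saw no sign that the tins had moved, but I did not check them separately at the end.

**Disagreement between cameras:** The fixed scene and top cameras had first put the pointer tip at 217–220 mm. I took this to be a misread of the blurred clip plate as the pointer, because the wrist result projected back into both pictures fits the pointer's faint end to within about 1–2 pixels.

**Joint ranges:** While I was viewing from close in, joint 3 read 2.481–2.483 against its 2.48 limit, and joint 5 read 0.238–0.239 against 0.24. I took these to be reading noise at the limit, but could not confirm it.

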